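# Put the goldsmith's bench away: bottles, forming blocks and stock

### The arm

A 6-joint arm with a two-finger parallel gripper is mounted at the origin on a cart in front of the work surface, level with it; the furniture and walls round the work are solid. World frame = base frame: x ahead of the robot, y to its left, z up, the work surface at z = 0. Lengths are in mm, angles in rad, forces in N, time in s.
With the tool pointing down it reaches from about 400 to 825 mm from the base axis. Payload 7 kg.
Tool frame: the origin (TCP) lies on the centre line of the jaws, within the pads' length; the fingertips stand 8 mm ahead of it and the grasp point (between the pads) lies 11 mm behind it; z points along the fingers, y is the direction in which the jaws open and shut (so a half turn about z gives the same grasp; the last joint's range is limited). The gripper opens to 88 mm and grips with 3 to 60 N. Pads are 19 mm wide; open, the fingers measure 130 mm over their backs; the gripper's body (78 mm by 193 mm) begins 47 mm behind the grasp point.
Start: joints at [1.468, 0.359, 0.012, 0, -1.224, -0.288], TCP at [257.133, 624.082, 211.361] pointing down, gripper open.
Joint ranges: [-3.07, 3.07], [-1.43, 2.12], [-1.02, 1.25], [-3.03, 1.67], [-3.05, -0], [-3.03, 3.03]. Speed limits (rad/s): [2.39, 2.39, 3.01, 3.14, 3.14, 3.14].

### API

Orientations are given as [roll, pitch, yaw] about the fixed x, y, z axes, in that order (R = Rz(yaw) Ry(pitch) Rx(roll)).
In Python, from workcell import robot gives the robot as it stands.
- The arm moves only by the tool jog_arm, never from a script. Its argument "series" is a list of rows, each a list of 7 numbers: the turn, a rotation vector about the world's x, y, z in degrees, then the shift along the world's x, y, z in m, then the closure in counts, from 0 (fully open) to 255 (shut). A call has 1 to 12 rows; each row is the pose to reach, as a shift and turn from the pose commanded when the call began; what a row does not reach only later rows make up. A row lasts 1/12 s, in which the tool goes at most 41.7 mm and 7.16 degrees, less where a joint would pass 70% of its speed; a pose out of reach is approached as far as the arm can. A call with a gripper value outside its range is refused whole. The fingers move at their own pace and stop on an object; "newtons" is the grip in N (left out, the last holds). Time passes only in rows, so rows that repeat a pose let the fingers close. It gives the time, the measured TCP pose, the force and the opening at its end, in the units of the state.
- robot.get_obs(): the state, without advancing time (a new reading comes with each control period).
- robot.grab_frame(name): name is "scene" or "top" or "wrist"; returns a dict with "color" (420x560x3 uint8, blue, green, red), "depth" (420x560 float32, mm along the optical axis (not along the pixel's ray), 0 where there is no reading), "fx", "fy", "cx", "cy" (pixels), "view" (4x4, takes a point from world to camera coordinates). Camera axes: x right, y down, z forward; pixel columns grow to the right and rows downward; lengths in mm; the calibration is good to about 2 mm. A picture is of the moment at which its call begins.
- robot.finish_job(): hands the job in, once; it reports no verdict.
Trained networks look in a picture, given as the dict that the camera call returned (one of the last four; its "shot" number tells which), for a name from the list of things; names that differ only in an ending like _2 or _b are one class to them, and where a whole thing is asked for, a point or a joint stands for the part that bears it (a point fixed in the world has none). Each returns a list of dicts, best first, with "score" (0 to 1); they miss things now and then, are a little off and sometimes report something else, mostly with a low value. They report only what shows in the picture. A call takes as long as a camera call.
- robot.search_frame(query, picture): "pixel" ([row, column] in pixels, amid what is visible of it).
The state is a dict: "time": time; "joint_positions": joint angles; "joint_vel": joint speeds; "joint_torque": joint torques, N m; "ee_pos": TCP position; "eef_rot": TCP orientation; "wrist_force": force on the tool from outside, world axes, zero at the start; "torque": the same for the moment, N m; "width": opening from 0.0 (shut) to 1.0 (fully open).
Only numpy, scipy, OpenCV 4.12 (cv2) and the standard library are available. Lean on these libraries where they do the work, as an engineer would, in place of code of your own. Each camera call takes 0.05 s, during which the arm holds its last target.

### The job

Clear the bench by putting its five loose pieces where they belong: stand the dropper bottle and the lacquer bottle upright in the two holes of the wooden bottle block, lay the brass dapping block and the ingot mould flat in the two compartments of the low tray, one in each, and lay the brass tube in both cradles of the stock rest. It does not matter which hole or compartment a piece gets; do not tip the bottles over, and leave the tea glass and the roll of masking tape where they are.

Things in the scene. Friction and masses are not known exactly. Their poses are not given: they have to be found in the camera images.
- flux_dropper_center (a point): loose brown dropper bottle with a black rubber bulb on top, standing upright, 102 mm tall; the point is its centre, 51 mm above its foot. The body is a cylinder 33 mm across up to 70 mm above the foot, then a cap 24 mm across, then the bulb 13 mm across. z up. Belongs in the bottle block
- lacquer_bottle_center (a point): loose small clear lacquer bottle with a tall white cap, standing upright, 79 mm tall; the point is its centre, 39.5 mm above its foot. The body is 31 mm across up to 46 mm above the foot (best gripped 25 to 40 mm above the foot), then a cap 17 mm across. z up. Belongs in the bottle block
- dapping_block_center (a point): loose brass dapping block, a plain cube with round hollows in its top, 50 x 50 mm and 51 mm tall, about 0.6 kg; the point is its centre, 25.5 mm above its underside; x and y are square to its sides, z up. Belongs in the block tray
- ingot_mould_center (a point): loose dark ingot mould, an oblong bar with a groove along its top, 36 mm (its x) x 100 mm (its y) x 22 mm tall, about 0.45 kg; the point is its centre, 11 mm above its underside; z up. Belongs in the block tray, lengthwise along a compartment
- brass_tube_center (a point): loose straight piece of brass tube lying on the bench, 180 mm long (its x) and 12 mm thick, 60 g; the point is its centre, 6 mm above the bench. Belongs in the stock rest
- bottle_block: fixed wooden block, 80 mm (x) x 156 mm (y) x 26 mm high, with two round wells 50 mm across and 18 mm deep (well floor 8 mm above the bench) centred at y = -38 mm and y = +38 mm, x = 0. The point is the centre of its underside, at bench height; z up
- block_tray: fixed low aluminium tray, 130 mm (x) x 155 mm (y), rim and middle divider 9 mm high and 5 mm thick, floor 4 mm above the bench, with two oblong compartments, each 120 mm along x and 70 mm along y, centred at y = -37.5 mm and y = +37.5 mm, x = 0. The point is the centre of its underside, at bench height; z up
- stock_rest: fixed rest for bar stock: dark base plate 56 mm (x) x 130 mm (y) with two grey U-shaped cradles, each 12 mm thick, centred at y = -50 mm and y = +50 mm, their tops 50 mm above the bench. Both slots are open upward, 32 mm wide along x about x = 0, with flat bottoms 30 mm above the bench; the stock lies along y through both, and between the cradles (88 mm) there is free space above the 8 mm base plate. The point is the centre of its underside, at bench height; z up
- tea_glass_center (a point): bystander, loose: waisted tea glass, 59 mm across, 81 mm tall, standing at the far side of the work; the point is its centre, half-way up. To be left alone
- masking_tape_center (a point): bystander, loose: roll of masking tape lying flat, 98 mm across, 25 mm high, at the far side of the work; the point is its centre, half-way up. To be left alone

How it is judged (in metres and radians):
At the end, for the whole second after the job is handed in: Bottles upright on the well floors (13 mm, tilt 0.15 rad); dapping block and mould flat on the tray floor, each within a compartment (block 38/14 mm, mould 14/21 mm along x/y); tube in both cradles (14 mm across, 30 along, 0.2 rad); heights within 4 to 5 mm; all at rest (x of flux_dropper_center in the frame of bottle_block between -0.013 and 0.013 m and z of flux_dropper_center in the frame of bottle_block between 0.055 and 0.063 m and (y of flux_dropper_center in the frame of bottle_block between -0.051 and -0.025 m or y of flux_dropper_center in the frame of bottle_block between 0.025 and 0.051 m) and angle between each of flux_dropper_center, lacquer_bottle_center's own z axis and vertical below 0.15 rad and x of lacquer_bottle_center in the frame of bottle_block between -0.013 and 0.013 m and z of lacquer_bottle_center in the frame of bottle_block between 0.0435 and 0.0515 m and (y of lacquer_bottle_center in the frame of bottle_block between -0.051 and -0.025 m or y of lacquer_bottle_center in the frame of bottle_block between 0.025 and 0.051 m) and x of dapping_block_center in the frame of block_tray between -0.038 and 0.038 m and z of dapping_block_center in the frame of block_tray between 0.0255 and 0.0335 m and (y of dapping_block_center in the frame of block_tray between -0.0515 and -0.0235 m or y of dapping_block_center in the frame of block_tray between 0.0235 and 0.0515 m) and angle between each of dapping_block_center, ingot_mould_center's own z axis and vertical below 0.12 rad and x of ingot_mould_center in the frame of block_tray between -0.014 and 0.014 m and z of ingot_mould_center in the frame of block_tray between 0.011 and 0.019 m and (y of ingot_mould_center in the frame of block_tray between -0.0585 and -0.0165 m or y of ingot_mould_center in the frame of block_tray between 0.0165 and 0.0585 m) and x of brass_tube_center in the frame of stock_rest between -0.014 and 0.014 m and y of brass_tube_center in the frame of stock_rest between -0.03 and 0.03 m and z of brass_tube_center in the frame of stock_rest between 0.031 and 0.041 m and angle between the x axis of brass_tube_center and the y axis of stock_rest, either way round below 0.2 rad and linear speed of each of flux_dropper, lacquer_bottle, dapping_block, ingot_mould, brass_tube below 0.02 m/s); the robot touches nothing.
It fails at once if a bottle was tipped over (tilted more than 0.6 rad) (angle between any of flux_dropper_center, lacquer_bottle_center's own z axis and vertical above 0.6 rad).
It fails at once if the tea glass or the masking tape was moved more than 20 mm (distance of any of tea_glass_center, masking_tape_center from where it was at the start of the episode above 0.02 m).
It also fails if it takes over 120 s, if anything falls off the work surface, if the arm or the gripper's body presses on something with over 40 N, if the wrist force passes 120 N, or if a joint passes its speed limit or range.

## Working session

There is one attempt and no reset: what is moved stays moved. The work goes in short steps, Python scripts to look and compute and a tool call to move; the robot and the scene stay as the last step left them, time stands still between calls to the robot, and variables do not carry over. Pictures are saved under pics/ and viewed, and the job is handed in when it is done.

Besides the shell and the picture viewer there is one more tool, called after "Request:" by a JSON object that holds its "api" and its "payload". jog_arm: Moves the arm, as the interface text tells. Its arguments: {"type":"object","properties":{"series":{"type":"array"},"newtons":{"type":"number"}},"required":["series"]}

```bash
ls; mkdir -p pics; cat > h.py <<'E'
import numpy as np, cv2
from workcell import robot
NAMES=["flux_dropper_center","lacquer_bottle_center","dapping_block_center","ingot_mould_center","brass_tube_center","bottle_block","block_tray","stock_rest","tea_glass_center","masking_tape_center"]
def px2w(p,r,c,d=None):
    if d is None: d=p["depth"][int(r),int(c)]
    q=np.array([(c-p["cx"])/p["fx"]*d,(r-p["cy"])/p["fy"]*d,d,1.])
    return (np.linalg.inv(p["view"])@q)[:3]
def cloud(p):
    d=p["depth"].astype(float); H,W=d.shape
    c,r=np.meshgrid(np.arange(W),np.arange(H))
    q=np.stack([(c-p["cx"])/p["fx"]*d,(r-p["cy"])/p["fy"]*d,d,np.ones_like(d)],-1)
    w=q@np.linalg.inv(p["view"]).T
    w=w[...,:3]; w[d<=0]=np.nan
    return w
E
python3 - <<'E'
from h import *
o=robot.get_obs()
print({k:np.round(v,3) for k,v in o.items()})
for n in ["top","scene","wrist"]:
    p=robot.grab_frame(n); cv2.imwrite(f"pics/{n}0.png",p["color"])
    np.savez(f"pics/{n}0.npz",**{k:v for k,v in p.items()})
    if n!="wrist":
        for q in NAMES:
            L=robot.search_frame(q,p)
            for e in L[:2]:
                r,c=e["pixel"]; print(n,q,round(e["score"],2),np.round([r,c]),np.round(px2w(p,r,c)))
E
```

```text
pics
{'time': np.float64(0.0), 'joint_positions': array([ 1.468,  0.359,  0.011, -0.   , -1.224, -0.288]), 'joint_vel': array([ 0.001,  0.001, -0.   , -0.   , -0.001,  0.001]), 'joint_torque': array([ 1.0000e-03, -5.8271e+01,  2.9305e+01,  6.9970e+00,  7.0000e-03,
       -0.0000e+00]), 'ee_pos': array([256.973, 623.613, 210.429]), 'eef_rot': array([ 3.14 , -0.   , -0.391]), 'wrist_force': array([ 0.382, -0.314, -0.433]), 'torque': array([-0.007,  0.014,  0.006]), 'width': np.float64(1.001)}
top flux_dropper_center 0.67 [275. 159.] [367. 298.  82.]
top lacquer_bottle_center 0.67 [272. 392.] [ 361. -329.   56.]
top dapping_block_center 0.64 [264. 338.] [ 386. -182.   51.]
top ingot_mould_center 0.89 [263. 206.] [398. 183.   9.]
top brass_tube_center 0.75 [247. 280.] [438. -27.  16.]
top bottle_block 0.78 [197. 346.] [ 577. -218.   27.]
top bottle_block 0.55 [144. 230.] [749. 118.   0.]
top block_tray 0.73 [201. 190.] [577. 231.  10.]
top stock_rest 0.95 [188. 264.] [614.  18.   4.]
top tea_glass_center 0.64 [144. 320.] [ 733. -147.   37.]
top masking_tape_center 0.57 [145. 232.] [748. 110.  -1.]
scene flux_dropper_center 0.73 [189. 177.] [359. 300.  55.]
scene lacquer_bottle_center 0.56 [337. 308.] [ 359. -332.   47.]
scene dapping_block_center 0.75 [291. 282.] [ 388. -201.   50.]
scene ingot_mould_center 0.61 [211. 206.] [393. 191.  23.]
scene brass_tube_center 0.71 [245. 256.] [441. -10.  14.]
scene bottle_block 0.73 [271. 345.] [ 565. -233.   25.]
scene bottle_block 0.54 [191. 178.] [359. 297.  51.]
scene block_tray 0.94 [183. 249.] [586. 245.   7.]
scene block_tray 0.21 [336. 307.] [ 360. -327.   41.]
scene stock_rest 0.67 [216. 298.] [609.  17.  13.]
scene tea_glass_center 0.73 [221. 367.] [ 710. -163.   69.]
scene masking_tape_center 0.8 [190. 302.] [688.  94.  25.]
```

View pics/top0.png

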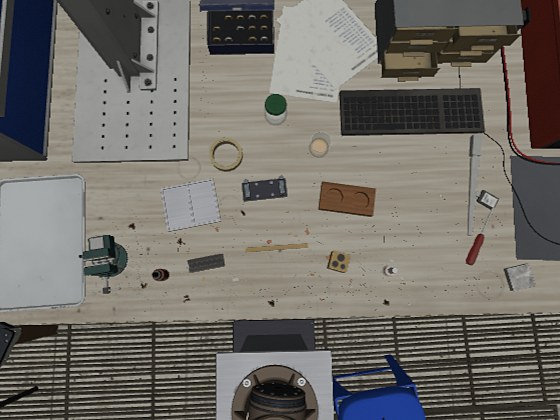

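View pics/scene0.png

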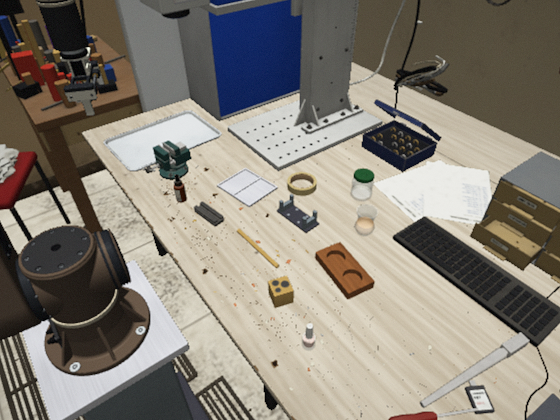

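View pics/wrist0.png

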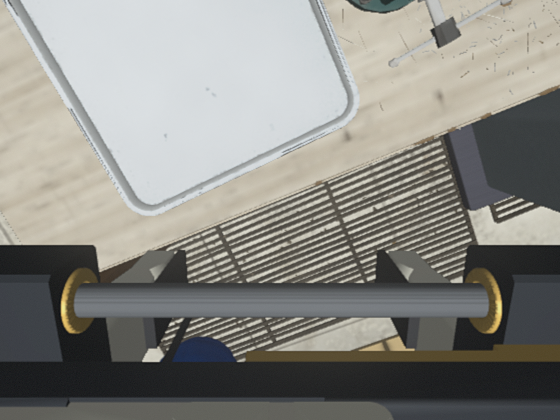

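The top view shows all the pieces: dropper (275,160), mould (263,206), tube (247,278), dapping block (262,339) and lacquer bottle (270,392). The fixtures are the tray (205,190), stock rest (188,264) and bottle block (198,347). Next I'll fit their shapes from depth.

```bash
python3 - <<'E'
from h import *
for n in ["top","scene"]:
    p=dict(np.load(f"pics/{n}0.npz")); w=cloud(p)
    print(n,"cam",np.round(np.linalg.inv(p["view"])[:3,3]),p["fx"])
    # bench height
    m=(abs(w[...,0]-500)<150)&(abs(w[...,1])<400)
    z=w[...,2][m]; print("bench median z",np.nanmedian(z), np.nanpercentile(z,[10,30,70]))
    R={"flux":(367,298,35,15,115),"lacq":(360,-330,35,15,90),"dap":(387,-190,55,20,60),"mould":(396,187,70,6,32),"tube":(440,-15,110,4,20),"bblock":(571,-225,115,15,35),"tray":(581,238,110,3,14),"rest":(612,17,85,3,60),"tape":(718,105,70,12,35),"glass":(722,-155,60,10,90)}
    for k,(x,y,r,z0,z1) in R.items():
        m=(abs(w[...,0]-x)<r)&(abs(w[...,1]-y)<r)&(w[...,2]>z0)&(w[...,2]<z1)
        P=w[m]
        if len(P)<5: print(k,len(P)); continue
        (cx,cy),(a,b),th=cv2.minAreaRect(P[:,:2].astype(np.float32))
        print(k,len(P),"mean",np.round(P.mean(0),1),"rect",np.round([cx,cy,a,b,th],1),"z",np.round(np.percentile(P[:,2],[5,50,98])))
p=dict(np.load("pics/top0.npz"))
cv2.imwrite("pics/topcrop.png",cv2.resize(p["color"][130:290,130:410],None,fx=2.85,fy=2.85,interpolation=cv2.INTER_CUBIC))
E
```

```text
top cam [ 354.   -6. 1199.] 415.82856215106
bench median z 0.6985045873288982 [-2.72553385 -0.78707507  2.54010605]
flux 166 mean [368.  299.   62.4] rect [368.1 304.1  30.5  29.6   2.2] z [ 20.  62. 101.]
lacq 121 mean [ 366.6 -326.2   46.5] rect [ 367.  -328.6   28.9   26.4    7.2] z [23. 38. 79.]
dap 359 mean [ 393.5 -187.4   49.1] rect [ 393.9 -189.    50.8   50.1   73.9] z [39. 50. 55.]
mould 472 mean [398.2 182.9  18. ] rect [385.  178.2 111.2 109.6  89.9] z [ 9. 20. 26.]
tube 477 mean [441.9 -18.1   8. ] rect [440.9 -15.7 219.2 218.2  89.6] z [ 4.  7. 15.]
bblock 1099 mean [ 573.8 -223.6   25.5] rect [ 574.9 -223.6  156.8   81.4   81.1] z [21. 26. 31.]
tray 1920 mean [572.1 232.8   5.7] rect [580.9 237.6 219.2 219.7  89.8] z [ 3.  5. 11.]
rest 1133 mean [611.9  19.5  11.9] rect [611.7  17.  169.8 168.3  89.2] z [ 3.  8. 49.]
tape 382 mean [714.8 126.1  23.4] rect [714.3 125.7  93.9  95.9  88.8] z [15. 24. 29.]
glass 453 mean [ 729.2 -147.1   50.3] rect [ 727.3 -146.2   56.9   57.9   87.1] z [28. 42. 82.]
scene cam [  24. -689.  858.] 413.50938034147384
bench median z 3.0016281
[... 279 characters left out ...]
.9 -186.4   51.9   49.9   73.1] z [24. 51. 55.]
mould 407 mean [397.  181.8  18.9] rect [395.9 186.9 137.4 134.3  89.9] z [ 6. 21. 28.]
tube 1193 mean [437.  -16.6   6.4] rect [439.4 -14.9 219.5 219.   89.8] z [ 4.  5. 15.]
bblock 1281 mean [ 572.  -225.3   26.8] rect [ 575.2 -219.7  158.9   83.3   81.1] z [18. 28. 32.]
tray 2004 mean [572.9 232.9   6.7] rect [5.810e+02 2.380e+02 2.198e+02 2.198e+02 1.000e-01] z [ 3.  6. 13.]
rest 1446 mean [609.7  16.3  12.3] rect [612.1  16.9 169.8 169.9  89.8] z [ 3.  7. 50.]
tape 342 mean [714.3 125.1  23.4] rect [714.9 126.7  96.   94.6  66. ] z [13. 25. 31.]
glass 546 mean [ 725.2 -145.8   55.5] rect [ 728.6 -143.5   60.5   57.6   13.6] z [23. 58. 84.]
```

View pics/topcrop.png

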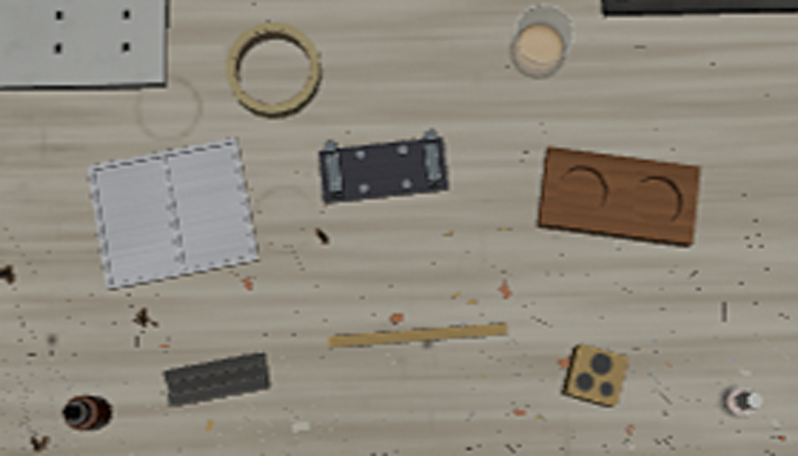

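```bash
python3 - <<'E'
from h import *
out={}
for n in ["top","scene"]:
    p=dict(np.load(f"pics/{n}0.npz")); w=cloud(p); g=cv2.cvtColor(p["color"],cv2.COLOR_BGR2GRAY); hsv=cv2.cvtColor(p["color"],cv2.COLOR_BGR2HSV)
    def rect(k,x,y,r,cond,zt):
        m=((abs(w[...,0]-x)<r)&(abs(w[...,1]-y)<r)&cond).astype(np.uint8)
        m=cv2.morphologyEx(m,cv2.MORPH_CLOSE,np.ones((3,3)))
        nl,L,S,C=cv2.connectedComponentsWithStats(m); i=1+np.argmax(S[1:,4])
        rr,cc=np.nonzero(L==i)
        # intersect rays with plane z=zt
        V=np.linalg.inv(p["view"]); o=V[:3,3]; d=np.stack([(cc-p["cx"])/p["fx"],(rr-p["cy"])/p["fy"],np.ones(len(rr))],-1)@V[:3,:3].T
        P=o+d*((zt-o[2])/d[:,2])[:,None]
        (cx,cy),(a,b),th=cv2.minAreaRect(P[:,:2].astype(np.float32))
        print(n,k,len(P),"rect",np.round([cx,cy,a,b,th],1),"mean",np.round(P[:,:2].mean(0),1))
        cv2.imwrite(f"pics/m_{n}_{k}.png",((L==i)*255).astype(np.uint8))
    rect("mould",396,184,75,g<95,20)
    rect("tube",440,-15,115,(hsv[...,1]>95),6)
    rect("rest",612,17,90,g<95,8)
    rect("tray",580,237,115,(g>165)&(hsv[...,1]<22) if n=="top" else (g>165),6)
    rect("bblock",574,-222,115,hsv[...,1]>100,26)
    c=hsv[250,278] if n=="top" else hsv[245,256]; print(c)
p=dict(np.load("pics/top0.npz")); w=cloud(p)
m=(w[...,0]>250)&(w[...,0]<550)&(w[...,1]>330)&(w[...,1]<550)&(w[...,2]>25)
P=w[m]; print("vise",P.min(0),P.max(0)); 
for y in range(330,460,10):
    q=P[(P[:,1]>=y)&(P[:,1]<y+10)]
    if len(q): print(y,np.round([q[:,0].min(),q[:,0].max(),q[:,2].max()]))
E
```

```text
top mould 473 rect [398.7 184.1  37.4 100.7  10.1] mean [398.5 183.7]
top tube 237 rect [447.8 -15.8  27.5 175.6   3.2] mean [440.  -13.2]
top rest 782 rect [610.7  16.7  61.8 128.6   4.7] mean [608.3  15.7]
top tray 11 rect [510.5 220.8   7.5  17.9  10.3] mean [510.1 220.9]
top bblock 1501 rect [ 573.8 -221.1  155.2   81.4   81.2] mean [ 573.6 -221.2]
[ 22  22 125]
scene mould 345 rect [395.7 181.7  43.9 113.3   9.9] mean [396.1 178.2]
scene tube 215 rect [447.6  -9.8  25.5 185.8   2.9] mean [441.4 -12.6]
scene rest 582 rect [620.2  29.4  83.7 150.6   5. ] mean [609.2  20.9]
scene tray 2992 rect [586.3 235.4 247.6 233.6   0.6] mean [572.9 230. ]
scene bblock 1727 rect [ 567.8 -223.9  169.1   90.7   81. ] mean [ 566.4 -228.6]
[ 20 131 198]
vise [250.11474436 402.41072903  25.55159601] [477.47705392 549.99539023 337.50896943]
400 [332. 337.  77.]
410 [332. 390. 102.]
420 [330. 447. 109.]
430 [322. 477. 108.]
440 [322. 477. 109.]
450 [322. 477. 107.]
```

```bash
python3 - <<'E'
from h import *
p=dict(np.load("pics/top0.npz")); hsv=cv2.cvtColor(p["color"],cv2.COLOR_BGR2HSV)
b=p["color"].astype(int); 
V=np.linalg.inv(p["view"])
def ray(r,c,z):
    o=V[:3,3]; d=V[:3,:3]@np.array([(c-p["cx"])/p["fx"],(r-p["cy"])/p["fy"],1]); return (o+d*(z-o[2])/d[2])[:2]
C=[(90,168),(238,138),(258,262),(112,290)]
W=[ray(130+(r+.5)/2.85-.5,130+(c+.5)/2.85-.5,7) for c,r in C]
print(np.round(W,1),np.round(np.mean(W,0),1)); print(cv2.minAreaRect(np.array(W,np.float32)))
d=b[...,0]-b[...,2]   # blue minus red
print(d[205,190],d[230,250],d[205,170],d[180,240])
m=(d>-8).astype(np.uint8); M=np.zeros_like(m); M[170:240,150:232]=m[170:240,150:232]
M=cv2.morphologyEx(M,cv2.MORPH_OPEN,np.ones((3,3)))
nl,L,S,Cc=cv2.connectedComponentsWithStats(M); i=1+np.argmax(S[1:,4])
rr,cc=np.nonzero(L==i); P=np.array([ray(r,c,7) for r,c in zip(rr,cc)],np.float32)
print(len(P),cv2.minAreaRect(P),P.mean(0))
E
```

```text
[[616.9 316.9]
 [645.6 165.4]
 [516.2 144.7]
 [490.7 291.8]] [567.3 229.7]
((566.908447265625, 228.9640655517578), (130.94334411621094, 154.22238159179688), 10.701070785522461)
2 -18 5 -20
2366 ((569.1699829101562, 232.88609313964844), (130.70152282714844, 155.87649536132812), 10.1933012008667) [568.65686 232.63873]
```

Request:
{"api": "jog_arm", "payload": {"series": [[0, 0, -57.5, 0.1414, -0.44, -0.03, 0], [0, 0, -57.5, 0.1414, -0.44, -0.03, 0], [0, 0, -57.5, 0.1414, -0.44, -0.03, 0], [0, 0, -57.5, 0.1414, -0.44, -0.03, 0], [0, 0, -57.5, 0.1414, -0.44, -0.03, 0], [0, 0, -57.5, 0.1414, -0.44, -0.03, 0], [0, 0, -57.5, 0.1414, -0.44, -0.03, 0], [0, 0, -57.5, 0.1414, -0.44, -0.03, 0], [0, 0, -57.5, 0.1414, -0.44, -0.03, 0], [0, 0, -57.5, 0.1414, -0.44, -0.03, 0], [0, 0, -57.5, 0.1414, -0.44, -0.03, 0], [0, 0, -57.5, 0.1414, -0.44, -0.03, 0]]}}

```text
time: 2.15
ee_pos: [398.5, 179.1, 181.1]
eef_rot: [3.141, -0.001, -1.398]
wrist_force: [-1.0, 0.4, -0.3]
width: 0.998
```

```bash
cat >> h.py <<'E'
def snap(n,tag):
    p=robot.grab_frame(n); cv2.imwrite(f"pics/{tag}.png",p["color"]); np.savez(f"pics/{tag}.npz",**p); return p
def st():
    o=robot.get_obs(); print("t",round(float(o["time"]),2),"pos",np.round(o["ee_pos"],1),"rpy deg",np.round(np.degrees(o["eef_rot"]),2),"F",np.round(o["wrist_force"],1),"w",round(float(o["width"])*88,1),"q",np.round(o["joint_positions"],2)); return o
def onplane(p,rr,cc,z):
    V=np.linalg.inv(p["view"]); o=V[:3,3]; d=np.stack([(np.asarray(cc)-p["cx"])/p["fx"],(np.asarray(rr)-p["cy"])/p["fy"],np.ones(np.size(rr))],-1)@V[:3,:3].T
    return o+d*((z-o[2])/d[:,2])[:,None]
def rect(p,mask,z,show=None):
    m=cv2.morphologyEx(mask.astype(np.uint8),cv2.MORPH_OPEN,np.ones((3,3)))
    nl,L,S,C=cv2.connectedComponentsWithStats(m); i=1+np.argmax(S[1:,4])
    if show: cv2.imwrite(show,((L==i)*255).astype(np.uint8))
    rr,cc=np.nonzero(L==i); P=onplane(p,rr,cc,z)[:,:2].astype(np.float32)
    (cx,cy),(a,b),th=cv2.minAreaRect(P); return np.round([cx,cy,a,b,th],1),np.round(P.mean(0),1),len(P)
E
python3 - <<'E'
from h import *
st(); p=snap("wrist","w1"); st()
g=cv2.cvtColor(p["color"],cv2.COLOR_BGR2GRAY); w=cloud(p)
print("cam",np.round(np.linalg.inv(p["view"])[:3,3]))
print(robot.search_frame("ingot_mould_center",p)[:2])
m=(abs(w[...,0]-398)<75)&(abs(w[...,1]-184)<75)
print(rect(p,m&(w[...,2]>12)&(w[...,2]<30),22,"pics/m1.png"), rect(p,m&(g<95),22))
E
```

```text
t 2.15 pos [398.5 179.1 181.1] rpy deg [ 1.7995e+02 -3.0000e-02 -8.0080e+01] F [-1.   0.4 -0.3] w 87.8 q [ 0.88 -0.02 -0.53 -0.   -1.06 -0.7 ]
t 2.2 pos [398.8 180.6 181.4] rpy deg [179.99  -0.   -80.12] F [ 0.3  0.1 -0.3] w 88.4 q [ 0.88 -0.02 -0.53 -0.   -1.06 -0.71]
cam [412. 109. 353.]
[{'pixel': [193.0, 278.4], 'score': 0.93}]
(array([388. , 183.3,  11.2,  98.4,  10.1]), array([388.6, 181.4], dtype=float32), 1328) (array([373.7, 332.3, 617.1, 204.5,   9.8]), array([370.2, 344.3], dtype=float32), 67900)
```

View pics/w1.png

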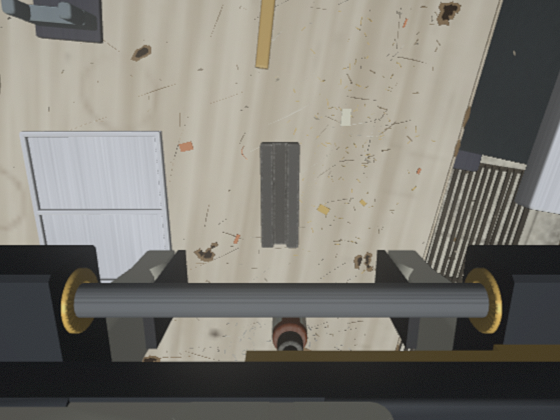

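The wrist view has the mould upright at rows 142–247, cols 260–300. The tray is at the left, and the tube and stock rest are above. I'll measure them from this picture.

```bash
python3 - <<'E'
from h import *
p=dict(np.load("pics/w1.npz")); g=cv2.cvtColor(p["color"],cv2.COLOR_BGR2GRAY)
def win(r0,r1,c0,c1):
    m=np.zeros(g.shape,bool); m[r0:r1,c0:c1]=True; return m
print("mould",rect(p,win(125,262,240,320)&(g<100),22,"pics/m1.png"))
w=cloud(p); m=win(160,230,268,292); print("mould z",np.nanmedian(w[...,2][m]), "bench z",np.nanmedian(w[...,2][win(150,240,310,340)]))
b=p["color"].astype(int); d=b[...,0]-b[...,2]; print(d[180,100],d[100,180])
# tray visible corners (outer) at z=9
for nm,r,c in [("far-left",132,21),("far-right",131,161)]: print(nm,np.round(onplane(p,[r],[c],9),1))
for nm,r,c in [("div-left",210,36),("div-right",209,165)]: print(nm,np.round(onplane(p,[r],[c],9),1))
print("tube end",np.round(onplane(p,[68],[262],12),1))
E
```

```text
mould (array([399.7, 184.4,  34.1,  98.4,   9.5]), array([400. , 182.9], dtype=float32), 3504)
mould z 11.409298117722074 bench z -1.6477172145980319
10 -21
far-left [[642.4 168.9   9. ]]
far-right [[516.4 145.9   9. ]]
div-left [[629.  241.6   9. ]]
div-right [[506.1 219.1   9. ]]
tube end [[433.7  77.   12. ]]
```

Request:
{"api": "jog_arm", "payload": {"series": [[0, 0, 0, 0.001, 0, -0.04, 0], [0, 0, 0, 0.001, 0, -0.08, 0], [0, 0, 0, 0.001, 0, -0.12, 0], [0, 0, 0, 0.001, 0, -0.145, 0], [0, 0, 0, 0.001, 0, -0.155, 0], [0, 0, 0, 0.001, 0, -0.166, 0], [0, 0, 0, 0.001, 0, -0.166, 0], [0, 0, 0, 0.001, 0, -0.166, 0]], "newtons": 40}}

```text
time: 2.92
ee_pos: [399.4, 184.9, 15.1]
eef_rot: [3.141, -0.001, -1.393]
wrist_force: [0.2, -1.2, -0.2]
width: 0.999
```

```bash
python3 - <<'E'
from h import *
st(); p=snap("wrist","w2")
E
```

```text
t 2.92 pos [399.4 184.9  15.1] rpy deg [ 1.7995e+02 -5.0000e-02 -7.9820e+01] F [ 0.2 -1.2 -0.2] w 87.9 q [ 0.88  0.21 -0.74  0.   -0.62 -0.71]
```

View pics/w2.png

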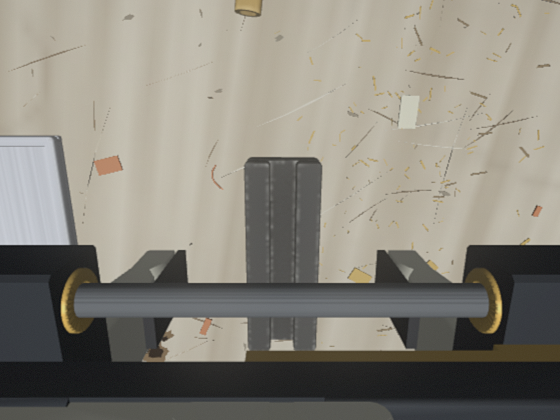

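The mould sits centred between the fingers, at cols 245–320. I'll close the gripper and lift.

Request:
{"api": "jog_arm", "payload": {"series": [[0, 0, 0, 0, 0, 0, 255], [0, 0, 0, 0, 0, 0, 255], [0, 0, 0, 0, 0, 0, 255], [0, 0, 0, 0, 0, 0, 255], [0, 0, 0, 0, 0, 0, 255], [0, 0, 0, 0, 0, 0, 255], [0, 0, 0, 0, 0, 0, 255], [0, 0, 0, 0, 0, 0, 255], [0, 0, 0, 0, 0, 0.02, 255], [0, 0, 0, 0, 0, 0.05, 255], [0, 0, 0, 0, 0, 0.08, 255], [0, 0, 0, 0, 0, 0.08, 255]], "newtons": 40}}

```text
time: 3.97
ee_pos: [402.1, 186.3, 100.4]
eef_rot: [-3.135, 0.004, -1.393]
wrist_force: [0.6, 1.2, 0.1]
width: 0.153
```

```bash
python3 - <<'E'
from h import *
st()
E
```

```text
t 3.97 pos [402.1 186.3 100.4] rpy deg [-179.61    0.22  -79.82] F [0.6 1.2 0.1] w 13.4 q [ 0.88  0.08 -0.64  0.   -0.84 -0.71]
```

```bash
python3 - <<'E'
from h import *
p=snap("wrist","w3"); snap("scene","s3"); st()
E
```

```text
t 4.07 pos [400.1 184.8  96.5] rpy deg [-1.7986e+02  1.2000e-01 -7.9900e+01] F [-0.1 -0.8 -1.3] w 5.1 q [ 0.88  0.08 -0.65 -0.   -0.84 -0.71]
```

View pics/w3.png

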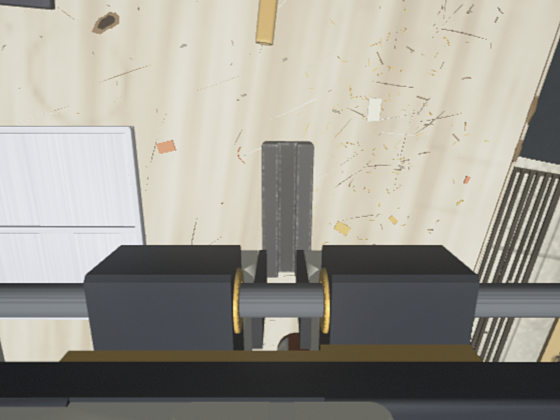

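View pics/s3.png

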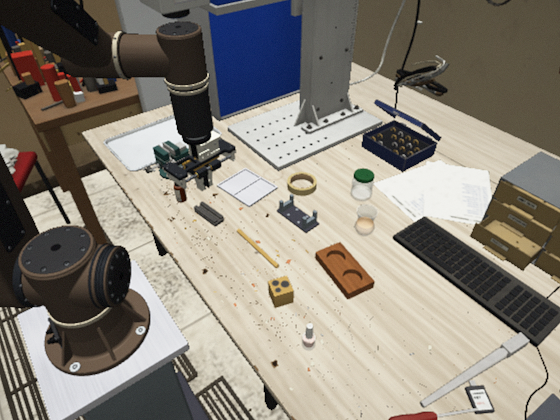

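The fingers close at about 75 mm/s, so the lift began just before contact. Mould undisturbed so far as I can see; I'll measure it again and retry with a longer close.

```bash
python3 - <<'E'
from h import *
p=dict(np.load("pics/w3.npz")); g=cv2.cvtColor(p["color"],cv2.COLOR_BGR2GRAY)
m=np.zeros(g.shape,bool); m[125:246,250:325]=True
r=rect(p,m&(g<100),22,"pics/m3.png"); print(r)
V=p["view"]; print("far-end px",np.round(onplane(p,[142,142],[263,313],22),1))
E
```

```text
Traceback (most recent call last):
  File "h.py", line 24, in rect
    nl,L,S,C=cv2.connectedComponentsWithStats(m); i=1+np.argmax(S[1:,4])
                                                      ~~~~~~~~~^^^^^^^^^
ValueError: attempt to get argmax of an empty sequence
```

```bash
python3 - <<'E'
from h import *
p=dict(np.load("pics/w3.npz")); g=cv2.cvtColor(p["color"],cv2.COLOR_BGR2GRAY)
print(g[200,255:325:5])
m=np.zeros(g.shape,bool); m[125:246,250:325]=True
r=rect(p,m&(g<150),22,"pics/m3.png"); print(r)
print("far-end px",np.round(onplane(p,[142,142],[263,313],22),1))
E
```

```text
[211 210 111 109 114 109 102 102 106 109 109 128 216 208]
(array([401.7, 172.1,  34.9,  74.6,   9.4]), array([402.2, 170.9], dtype=float32), 5281)
far-end px [[424.1 139.1  22. ]
 [391.2 133.2  22. ]]
```

Request:
{"api": "jog_arm", "payload": {"series": [[0, 0, 0, 0, 0, 0, 60], [0, 0, 0, 0, 0, 0, 60], [0, 0, 0, 0, 0, 0, 60], [0, 0, 0, 0, 0, 0, 60], [0, 0, 0, 0, 0, 0, 60], [0, 0, 0, 0, 0, 0, 60], [0, 0, 0, 0, 0, -0.03, 60], [0, 0, 0, 0, 0, -0.05, 60], [0, 0, 0, 0, 0, -0.065, 60], [0, 0, 0, 0, 0, -0.08, 60], [0, 0, 0, 0, 0, -0.08, 60]]}}

```text
time: 4.98
ee_pos: [398.1, 182.6, 12.9]
eef_rot: [3.138, -0.003, -1.395]
wrist_force: [0.0, -0.1, -0.4]
width: 0.757
```

Request:
{"api": "jog_arm", "payload": {"series": [[0, 0, 0, 0, 0, 0, 255], [0, 0, 0, 0, 0, 0, 255], [0, 0, 0, 0, 0, 0, 255], [0, 0, 0, 0, 0, 0, 255], [0, 0, 0, 0, 0, 0, 255], [0, 0, 0, 0, 0, 0, 255], [0, 0, 0, 0, 0, 0, 255], [0, 0, 0, 0, 0, 0, 255], [0, 0, 0, 0, 0, 0, 255], [0, 0, 0, 0, 0, 0, 255]], "newtons": 40}}

```text
time: 5.82
ee_pos: [399.5, 184.1, 15.4]
eef_rot: [3.142, 0.0, -1.394]
wrist_force: [0.3, -0.0, -0.6]
width: 0.067
```

```bash
python3 - <<'E'
from h import *
st(); p=snap("wrist","w4"); snap("scene","s4"); st()
q=cv2.resize(cv2.imread("pics/s4.png")[120:240,130:290],None,fx=5,fy=5,interpolation=cv2.INTER_CUBIC); cv2.imwrite("pics/s4c.png",q)
E
```

```text
t 5.82 pos [399.5 184.1  15.4] rpy deg [180.     0.   -79.89] F [ 0.3 -0.  -0.6] w 5.9 q [ 0.88  0.21 -0.74 -0.   -0.62 -0.71]
t 5.92 pos [399.5 184.1  15.3] rpy deg [180.    -0.   -79.89] F [0.1 0.6 0.5] w 1.4 q [ 0.88  0.21 -0.74  0.   -0.62 -0.71]
```

View pics/w4.png

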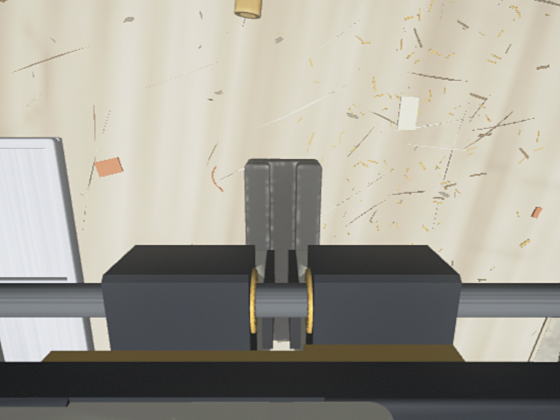

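View pics/s4c.png

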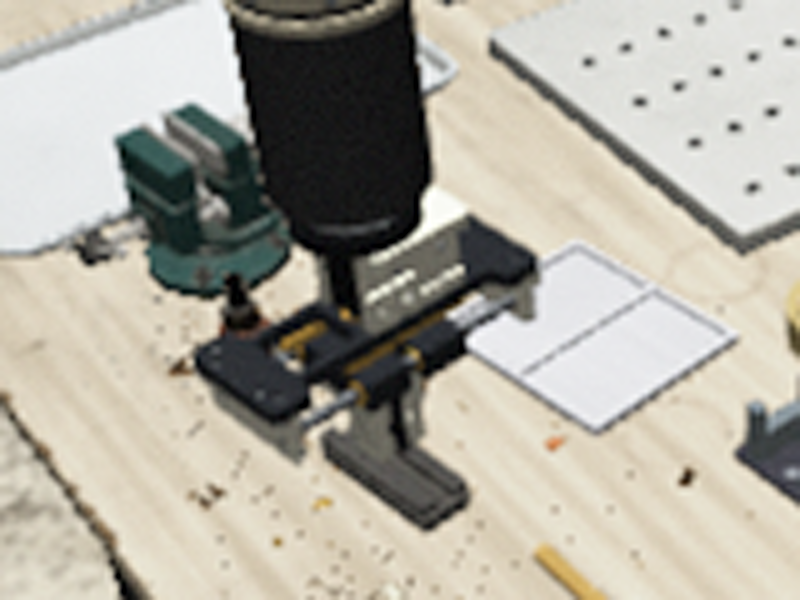

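```bash
python3 - <<'E'
from h import *
p=dict(np.load("pics/w4.npz"))
def proj(P):
    q=p["view"]@np.r_[P,1]; return np.round([p["cy"]+p["fy"]*q[1]/q[2], p["cx"]+p["fx"]*q[0]/q[2], q[2]],1)
for z in (7,22,40,60): print(z,proj([399.5,184.1,z]))
u=np.array([-.172,.985])
for s in(-50,50): print("mould end",s,proj([*(np.array([399.5,184.3])+s*u),22]))
print(np.round(p["view"],3))
w=cloud(p)
for c in (255,265,270,275,280,285,290,295,300):
  print(c,[ (r,*np.round(w[r,c]).astype(int)) for r in (200,240,255,275,300,325,340,348) if not np.isnan(w[r,c,0])])
s=dict(np.load("pics/s4.npz")); w=cloud(s)
m=(abs(w[...,0]-399.5)<60)&(abs(w[...,1]-184)<60)&(w[...,2]>-5)&(w[...,2]<120)
E
python3 - <<'E'
import cv2
q=cv2.resize(cv2.imread("pics/w4.png")[230:365,200:370],None,fx=4.5,fy=4.4,interpolation=cv2.INTER_CUBIC); q=cv2.convertScaleAbs(q,alpha=2); cv2.imwrite("pics/w4c.png",q)
E
```

```text
7 [251.3 282.6 192.4]
22 [262.7 282.8 177.9]
40 [279.2 283.  160.5]
60 [302.3 283.3 141.3]
mould end -50 [159.7 283.2 164.7]
mould end 50 [352.2 282.3 191.2]
[[-9.85000e-01 -1.75000e-01  0.00000e+00  4.26465e+02]
 [-1.69000e-01  9.49000e-01  2.65000e-01 -8.81870e+01]
 [-4.70000e-02  2.61000e-01 -9.64000e-01  1.69714e+02]
 [ 0.00000e+00  0.00000e+00  0.00000e+00  1.00000e+00]]
255 [(200, np.int64(418), np.int64(156), np.int64(20)), (240, np.int64(415), np.int64(176), np.int64(20)), (255, np.int64(413), np.int64(176), np.int64(38)), (275, np.int64(412), np.int64(151), np.int64(109)), (300, np.int64(411), np.int64(156), np.int64(113)), (325, np.int64(410), np.int64(161), np.int64(114)), (340, np.int64(409), np.int64(173), np.int64(102)), (348, np.int64(409), np.int64(175), np.int64(103))]
265 [(200, np.int64(413), np.int64(156), np.int64(19)), (240, np.int64(410), np.int64(175), np.int64(20)), (255, np.int64(409), np.int64(175), np.int64(38)), (275, np.int64(408), np.int64(176), np.int64(56)), (300, np.int64(409), np.int64(155), np.int64(112)), (325, np.int64(406), np.int64(186), np.int
[... 2308 characters left out ...]
 np.int64(174), np.int64(35)), (275, np.int64(397), np.int64(174), np.int64(56)), (300, np.int64(402), np.int64(155), np.int64(112)), (325, np.int64(396), np.int64(184), np.int64(75)), (340, np.int64(395), np.int64(189), np.int64(75)), (348, np.int64(394), np.int64(192), np.int64(76))]
300 [(200, np.int64(397), np.int64(152), np.int64(21)), (240, np.int64(393), np.int64(172), np.int64(21)), (255, np.int64(394), np.int64(172), np.int64(40)), (275, np.int64(394), np.int64(177), np.int64(48)), (300, np.int64(401), np.int64(154), np.int64(112)), (325, np.int64(394), np.int64(183), np.int64(76)), (340, np.int64(393), np.int64(188), np.int64(76)), (348, np.int64(392), np.int64(191), np.int64(77))]
```

View pics/w4c.png

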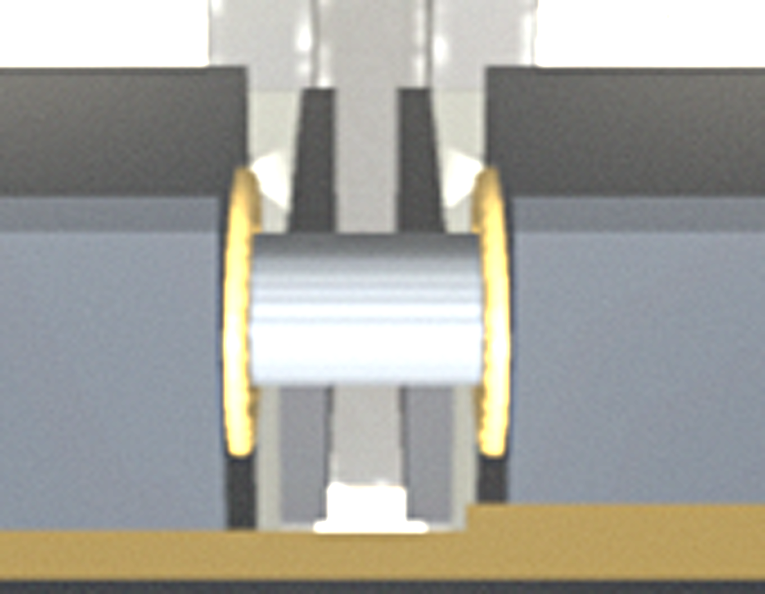

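```bash
python3 - <<'E'
from h import *
p=dict(np.load("pics/w4.npz")); w=cloud(p)
for c in (270,294): print(c,[(r,round(float(w[r,c,1])),round(float(w[r,c,2]))) for r in range(242,284,2)])
# scene view before/after: finger points
s=dict(np.load("pics/s4.npz")); w=cloud(s); 
m=(abs(w[...,0]-399.5)<20)&(abs(w[...,1]-184)<20)&(w[...,2]>24)&(w[...,2]<100)
rr,cc=np.nonzero(m); P=w[m]; i=np.argsort(rr)[::-1]
for k in i[:40]: print(rr[k],cc[k],np.round(P[k]))
# open-finger picture w2: finger tips
p=dict(np.load("pics/w2.npz")); w=cloud(p)
for c in (165,178,385,398): print(c,[(r,*np.round(w[r,c]).astype(int).tolist()) for r in range(240,290,4) if not np.isnan(w[r,c,0])])
E
```

```text
270 [(242, 179, 10), (244, 180, 9), (246, 181, 11), (248, 182, 10), (250, 176, 30), (252, 176, 32), (254, 176, 34), (256, 176, 36), (258, 176, 39), (260, 176, 41), (262, 176, 43), (264, 176, 45), (266, 176, 47), (268, 176, 49), (270, 175, 52), (272, 176, 53), (274, 176, 54), (276, 175, 57), (278, 176, 58), (280, 176, 59), (282, 176, 62)]
294 [(242, 174, 17), (244, 175, 17), (246, 176, 18), (248, 177, 18), (250, 174, 29), (252, 174, 31), (254, 174, 34), (256, 174, 36), (258, 174, 39), (260, 174, 40), (262, 174, 43), (264, 174, 45), (266, 174, 48), (268, 174, 48), (270, 174, 51), (272, 174, 53), (274, 174, 55), (276, 174, 56), (278, 174, 59), (280, 174, 60), (282, 175, 61)]
216 208 [388. 167.  24.]
215 209 [392. 169.  24.]
215 208 [389. 169.  26.]
215 206 [384. 171.  28.]
214 210 [396. 170.  25.]
214 208 [391. 172.  27.]
214 207 [389. 176.  25.]
214 206 [387. 176.  26.]
214 205 [384. 179.  26.]
213 206 [389. 182.  25.]
213 205 [386. 182.  26.]
213 203 [382. 188.  24.]
212 217 [418. 166.  24.]
212 216 [415. 167.  25.]
212 215 [413. 169.  25.]
212 207 [394. 184.  24.]
212 206 [391. 184. 
[... 1000 characters left out ...]
5, 186, 40), (268, 445, 187, 41), (272, 444, 188, 42), (276, 444, 190, 42), (280, 444, 192, 42), (284, 430, 158, 107), (288, 429, 159, 109)]
385 [(240, 345, 172, -1), (244, 345, 174, -2), (248, 344, 176, -2), (252, 356, 167, 32), (256, 357, 168, 36), (260, 358, 168, 41), (264, 359, 169, 43), (268, 359, 170, 44), (272, 358, 172, 45), (276, 358, 173, 45), (280, 358, 175, 46), (284, 381, 150, 107), (288, 382, 150, 109)]
398 [(240, 338, 171, -2), (244, 337, 173, -2), (248, 336, 176, -3), (252, 351, 165, 35), (256, 353, 165, 40), (260, 354, 166, 44), (264, 355, 166, 47), (268, 354, 168, 47), (272, 356, 168, 52), (276, 357, 168, 57), (280, 358, 168, 60), (284, 378, 150, 107), (288, 379, 150, 109)]
```

The wrist depth shows both fingertips ending at z≈29 mm while the TCP reads 15.3. The stated geometry puts them at 7, so the tips sit about 21 mm higher than described and the fingers closed above the mould. I'll open, go lower in small steps, and check with the camera and force.

Request:
{"api": "jog_arm", "payload": {"series": [[0, 0, 0, 0, 0, 0, 60], [0, 0, 0, 0, 0, 0, 60], [0, 0, 0, 0, 0, 0, 60], [0, 0, 0, 0, 0, 0, 60], [0, 0, 0, 0, 0, 0, 60], [0, 0, 0, 0, 0, 0, 60], [0, 0, 0, 0, 0, 0, 60], [0, 0, 0, 0, 0, 0, 60], [0, 0, 0, 0, 0, 0, 60], [0, 0, 0, 0, 0, -0.005, 60], [0, 0, 0, 0, 0, -0.01, 60], [0, 0, 0, 0, 0, -0.01, 60]]}}

```text
time: 6.92
ee_pos: [399.0, 183.5, 4.3]
eef_rot: [3.14, -0.001, -1.395]
wrist_force: [0.0, 0.3, -0.6]
width: 0.755
```

```bash
cat >> h.py <<'E'
def tips(tag):
    "lowest visible z of each finger's front face in a wrist picture, searched over columns"
    p=snap("wrist",tag); w=cloud(p); D=p["depth"]
    out=[]
    for c in list(range(130,430,6)):
        col=D[235:275,c]; j=np.nonzero(np.diff(col)<-12)[0]
        if len(j):
            r=235+j[0]+1
            P=w[r+1,c]
            if P[2]<90: out.append((c,r,*np.round(P).astype(int).tolist()))
    return out
E
python3 - <<'E'
from h import *
st()
for t in tips("w5"): print(t)
E
```

```text
t 6.92 pos [399.  183.5   4.3] rpy deg [ 1.7993e+02 -5.0000e-02 -7.9910e+01] F [ 0.   0.3 -0.6] w 66.4 q [ 0.88  0.23 -0.75 -0.   -0.59 -0.71]
(130, np.int64(245), 444, 153, 89)
(136, np.int64(248), 443, 154, 88)
(154, np.int64(262), 464, 201, -3)
(160, np.int64(264), 450, 182, 38)
(166, np.int64(256), 450, 181, 30)
(172, np.int64(251), 449, 182, 23)
(178, np.int64(251), 446, 181, 25)
(184, np.int64(251), 444, 180, 24)
(190, np.int64(251), 441, 180, 25)
(196, np.int64(251), 439, 179, 25)
(202, np.int64(250), 437, 181, 19)
(208, np.int64(254), 434, 183, 18)
(214, np.int64(252), 434, 190, -2)
(238, np.int64(242), 422, 182, -2)
(352, np.int64(272), 367, 180, 18)
(358, np.int64(250), 367, 168, 19)
(364, np.int64(236), 360, 167, 0)
(370, np.int64(251), 363, 166, 25)
(376, np.int64(236), 354, 166, -1)
(382, np.int64(251), 358, 165, 25)
(388, np.int64(251), 355, 165, 24)
(394, np.int64(255), 354, 164, 29)
(400, np.int64(263), 353, 165, 36)
(406, np.int64(270), 354, 164, 44)
(412, np.int64(243), 334, 167, -2)
(424, np.int64(256), 370, 143, 88)
```

View pics/w5.png

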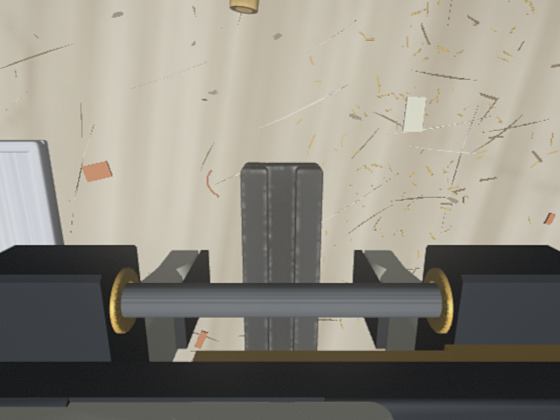

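Tips again read about 14 mm above the TCP (18–19 at TCP 4.3, no contact), so I'll use tip z = TCP z + 14 from here. Going down to tip ≈ 8.

Request:
{"api": "jog_arm", "payload": {"series": [[0, 0, 0, 0, 0, -0.004, 60], [0, 0, 0, 0, 0, -0.008, 60], [0, 0, 0, 0, 0, -0.011, 60], [0, 0, 0, 0, 0, -0.011, 60]]}}

```text
time: 7.3
ee_pos: [399.2, 183.7, -6.4]
eef_rot: [3.141, -0.001, -1.394]
wrist_force: [-0.2, 0.5, -0.3]
width: 0.768
```

Request:
{"api": "jog_arm", "payload": {"series": [[0, 0, 0, 0, 0, 0, 255], [0, 0, 0, 0, 0, 0, 255], [0, 0, 0, 0, 0, 0, 255], [0, 0, 0, 0, 0, 0, 255], [0, 0, 0, 0, 0, 0, 255], [0, 0, 0, 0, 0, 0, 255], [0, 0, 0, 0, 0, 0, 255], [0, 0, 0, 0, 0, 0, 255]], "newtons": 40}}

```text
time: 7.97
ee_pos: [399.5, 184.1, -5.5]
eef_rot: [-3.142, 0.0, -1.394]
wrist_force: [-1.0, 0.5, 2.4]
width: 0.405
```

Gripped: the width is 35.6 mm. I'll lift and turn toward the tray.

Request:
{"api": "jog_arm", "payload": {"series": [[0, 0, 0, 0, 0, 0.01, 255], [0, 0, 0, 0, 0, 0.03, 255], [0, 0, 0, 0, 0, 0.06, 255], [0, 0, 0, 0, 0, 0.09, 255], [0, 0, 0, 0, 0, 0.1, 255], [0, 0, 0, 0, 0, 0.1, 255]]}}

```text
time: 8.47
ee_pos: [400.7, 185.3, 96.7]
eef_rot: [-3.138, 0.003, -1.394]
wrist_force: [-0.3, 1.2, -3.9]
width: 0.408
```

```bash
python3 - <<'E'
from h import *
st(); p=snap("wrist","w6")
q=cv2.resize(cv2.imread("pics/w6.png"),None,fx=1,fy=1)
E
```

```text
t 8.47 pos [400.7 185.3  96.7] rpy deg [-179.77    0.18  -79.88] F [-0.3  1.2 -3.9] w 35.9 q [ 0.88  0.08 -0.65  0.   -0.84 -0.71]
```

View pics/w6.png

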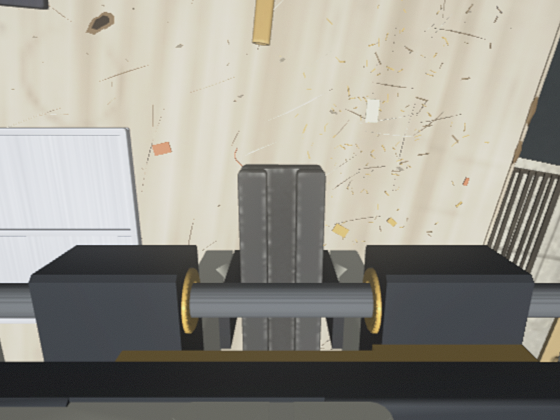

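Request:
{"api": "jog_arm", "payload": {"series": [[0, 0, 7, 0.03, 0.01, 0.02, 255], [0, 0, 14, 0.06, 0.03, 0.02, 255], [0, 0, 21, 0.09, 0.045, 0.02, 255], [0, 0, 28, 0.12, 0.06, 0.02, 255], [0, 0, 35, 0.14, 0.075, 0.02, 255], [0, 0, 42, 0.155, 0.082, 0.02, 255], [0, 0, 49, 0.1622, 0.0848, 0.02, 255], [0, 0, 56, 0.1622, 0.0848, 0.02, 255], [0, 0, 63, 0.1622, 0.0848, 0.02, 255], [0, 0, 70, 0.1622, 0.0848, 0.02, 255], [0, 0, 77, 0.1622, 0.0848, 0.02, 255], [0, 0, 84, 0.1622, 0.0848, 0.02, 255]]}}

```text
time: 9.52
ee_pos: [560.4, 268.0, 111.0]
eef_rot: [3.139, 0.004, 0.077]
wrist_force: [0.4, -0.2, -4.2]
width: 0.405
```

Request:
{"api": "jog_arm", "payload": {"series": [[0, 0, 6.2, 0, 0, 0, 255], [0, 0, 6.2, 0, 0, -0.04, 255], [0, 0, 6.2, 0, 0, -0.06, 255], [0, 0, 6.2, 0, 0, -0.06, 255], [0, 0, 6.2, 0, 0, -0.06, 255]]}}

```text
time: 9.93
ee_pos: [560.2, 267.5, 51.4]
eef_rot: [3.138, 0.005, 0.18]
wrist_force: [0.5, 0.6, -3.0]
width: 0.406
```

```bash
python3 - <<'E'
from h import *
st(); p=snap("wrist","w7"); p=snap("top","t7")
cv2.imwrite("pics/t7c.png",cv2.resize(p["color"][160:250,130:270],None,fx=5,fy=5,interpolation=cv2.INTER_CUBIC))
E
```

```text
t 9.93 pos [560.2 267.5  51.4] rpy deg [179.81   0.3   10.3 ] F [ 0.5  0.6 -3. ] w 35.7 q [ 0.76  0.42 -0.3  -0.   -0.86  0.99]
```

View pics/w7.png

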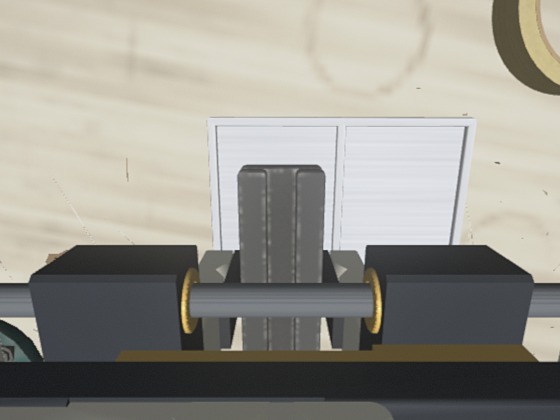

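```bash
python3 - <<'E'
from h import *
p=dict(np.load("pics/w7.npz"))
A=onplane(p,[118,118],[208,475],9)[:,:2]; print(np.round(A,1)); 
d=A[0]-A[1]; L=np.hypot(*d); print(L, np.degrees(np.arctan2(d[1],d[0])))
yy=d/L; xx=np.array([yy[1],-yy[0]]); c=A.mean(0)-65*xx; print("tray centre",c, "angle",np.degrees(np.arctan2(xx[1],xx[0])),"compA",c+37.5*yy,"compB",c-37.5*yy)
# mould tip end in the air, z ~ TCP51+14-8+22=80
M=onplane(p,[166,166],[239,325],79)[:,:2]; print("mould far end",M.mean(0), M.mean(0)-50*xx)
E
```

```text
[[619.4 319.9]
 [646.3 171.8]]
150.57535501177853 100.27590278488971
tray centre [568.89133538 234.2528477 ] angle 10.275902784889709 compA [562.20177034 271.15135336] compB [575.58090042 197.35434205]
mould far end [610.55453446 276.38402502] [561.35652693 267.46460496]
```

Request:
{"api": "jog_arm", "payload": {"series": [[0, 0, 0, 0.001, 0.001, -0.02, 255], [0, 0, 0, 0.001, 0.001, -0.035, 255], [0, 0, 0, 0.001, 0.001, -0.045, 255], [0, 0, 0, 0.001, 0.001, -0.05, 255], [0, 0, 0, 0.001, 0.001, -0.053, 255], [0, 0, 0, 0.001, 0.001, -0.0555, 255], [0, 0, 0, 0.001, 0.001, -0.0555, 255]]}}

```text
time: 10.62
ee_pos: [563.1, 270.1, -0.8]
eef_rot: [-3.141, -0.001, 0.18]
wrist_force: [-0.5, -0.2, -3.9]
width: 0.406
```

Request:
{"api": "jog_arm", "payload": {"series": [[0, 0, 0, 0, 0, -0.0005, 100], [0, 0, 0, 0, 0, -0.0005, 100], [0, 0, 0, 0, 0, -0.0005, 100], [0, 0, 0, 0, 0, -0.0005, 100], [0, 0, 0, 0, 0, 0.005, 100], [0, 0, 0, 0, 0, 0.03, 100], [0, 0, 0, 0, 0, 0.07, 60], [0, 0, 0, 0, 0, 0.11, 60], [0, 0, 0, 0, 0, 0.11, 30]]}}

```text
time: 11.37
ee_pos: [567.1, 272.5, 118.3]
eef_rot: [-3.137, -0.012, 0.182]
wrist_force: [1.5, 1.6, 1.1]
width: 0.776
```

```bash
python3 - <<'E'
from h import *
st(); p=snap("wrist","w8")
E
```

```text
t 11.37 pos [567.1 272.5 118.3] rpy deg [-179.73   -0.7    10.41] F [1.5 1.6 1.1] w 68.3 q [ 0.76  0.35 -0.23  0.   -0.98  0.99]
```

View pics/w8.png

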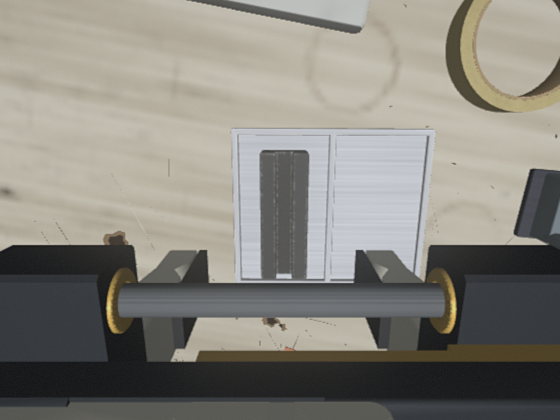

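Request:
{"api": "jog_arm", "payload": {"series": [[0, 0, -7, -0.015, -0.04, 0.03, 0], [0, 0, -14, -0.03, -0.08, 0.03, 0], [0, 0, -21, -0.045, -0.12, 0.03, 0], [0, 0, -28, -0.06, -0.16, 0.03, 0], [0, 0, -35, -0.075, -0.2, 0.03, 0], [0, 0, -42, -0.09, -0.24, 0.03, 0], [0, 0, -49, -0.105, -0.28, 0.03, 0], [0, 0, -56, -0.12, -0.32, 0.03, 0], [0, 0, -63, -0.135, -0.36, 0.03, 0], [0, 0, -70, -0.15, -0.4, 0.03, 0], [0, 0, -77, -0.165, -0.44, 0.03, 0], [0, 0, -84, -0.1688, -0.4574, 0.03, 0]]}}

```text
time: 12.42
ee_pos: [392.2, -189.2, 139.3]
eef_rot: [-3.141, -0.0, -1.292]
wrist_force: [1.5, 0.1, -1.7]
width: 0.998
```

Request:
{"api": "jog_arm", "payload": {"series": [[0, 0, -7, 0, 0, 0, 0], [0, 0, -14, 0, 0, 0, 0], [0, 0, -21, 0, 0, 0, 0], [0, 0, -28, 0, 0, 0, 0], [0, 0, -32.8, 0, 0, 0, 0], [0, 0, -32.8, 0, 0, 0, 0], [0, 0, -32.8, 0, 0, 0, 0]]}}

```text
time: 13.0
ee_pos: [393.8, -187.5, 138.9]
eef_rot: [-3.141, 0.0, -1.856]
wrist_force: [-0.3, 0.4, -0.2]
width: 1.001
```

```bash
python3 - <<'E'
from h import *
st(); p=snap("wrist","w9")
E
```

```text
t 13.0 pos [ 393.8 -187.5  138.9] rpy deg [-179.99    0.   -106.33] F [-0.3  0.4 -0.2] w 88.1 q [ 0.01  0.02 -0.59 -0.   -0.95 -0.3 ]
```

View pics/w9.png

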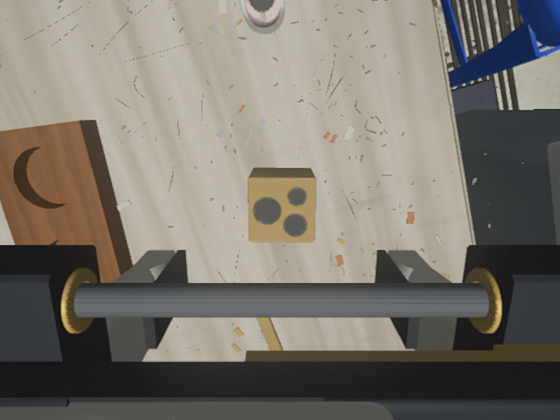

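```bash
python3 - <<'E'
from h import *
p=dict(np.load("pics/w9.npz")); 
C=onplane(p,[178,178,242,242],[249,316.5,316.5,248.5],51)[:,:2]; print(np.round(C,1),C.mean(0),cv2.minAreaRect(C.astype(np.float32)))
# bottle block in view & lacquer
E
```

```text
[[ 409.6 -217.3]
 [ 363.3 -203.7]
 [ 375.8 -156.8]
 [ 424.7 -171.1]] [ 393.3289739  -187.22567343] ((393.38763427734375, -187.24313354492188), (48.52654266357422, 50.95167541503906), 73.65166473388672)
```

```bash
python3 - <<'E'
from h import *
o=np.array([393.8,-187.5,138.9])
p=dict(np.load("pics/w9.npz")); w=cloud(p)
R=cv2.Rodrigues(np.array([0,0,np.radians(-106.33)]))[0]@np.diag([1,-1,-1.])
t=(w-o)@R   # tool frame: columns x,y,z
for c in (150,200,260,283,330,400):
  print(c,[(r,*np.round(t[r,c]).astype(int).tolist()) for r in (260,275,290,310,330,345,352,358,364,370,385,400,415) if not np.isnan(t[r,c,0])])
E
```

```text
150 [(260, 11, -55, -29), (275, 10, -51, -43), (290, 31, -31, -95), (310, 27, -31, -97), (330, -2, -46, -60), (345, -8, -46, -60), (352, -159, -130, 141), (358, -165, -130, 140), (364, 25, -25, -113), (370, 25, -25, -114), (385, 26, -23, -119), (400, 25, -22, -121), (415, 23, -22, -123)]
200 [(260, -61, -75, 141), (275, -76, -76, 141), (290, 31, -19, -95), (310, 27, -19, -97), (330, -133, -79, 139), (345, -150, -80, 139), (352, -159, -80, 141), (358, -166, -81, 142), (364, 25, -16, -113), (370, 24, -16, -114), (385, 25, -15, -118), (400, 24, -14, -121), (415, 26, -13, -125)]
260 [(260, -61, -20, 141), (275, -76, -20, 141), (290, 31, -6, -95), (310, 27, -5, -97), (330, -134, -21, 140), (345, -151, -21, 141), (352, 23, -5, -106), (358, 22, -5, -107), (364, 25, -5, -113), (370, 25, -5, -115), (385, 25, -4, -118), (400, 24, -4, -121), (415, 26, -4, -125)]
283 [(260, -61, 1, 141), (275, -77, 1, 142), (290, 31, 0, -95), (310, 27, 0, -97), (330, -135, 1, 142), (345, -150, 1, 140), (352, 22, 0, -106), (358, 22, 0, -108), (364, 24, 0, -112), (370, 25, 0, -115), (385, 24, 0, -117), (400, 24, 0, -121), (415, 25, 0, -124)]
330 [(260, -61, 44, 140), (275, -76, 45, 141), (290, 31, 11, -95), (310, 27, 10, -97), (330, -135, 47, 142), (345, -151, 47, 141), (352, 23, 9, -106), (358, 23, 9, -108), (364, 26, 8, -114), (370, 25, 8, -114), (385, 25, 8, -119), (400, 24, 8, -121), (415, 26, 7, -126)]
400 [(260, 11, 49, -30), (275, 10, 45, -42), (290, 31, 26, -95), (310, 27, 26, -97), (330, -7, 43, -54), (345, -151, 116, 141), (352, 22, 24, -105), (358, 22, 23, -108), (364, 25, 22, -112), (370, 25, 21, -114), (385, 25, 20, -119), (400, 25, 19, -121), (415, 22, 19, -122)]
```

Request:
{"api": "jog_arm", "payload": {"series": [[0, 0, 0, -0.0004, 0.0002, -0.04, 0], [0, 0, 0, -0.0004, 0.0002, -0.075, 0], [0, 0, 0, -0.0004, 0.0002, -0.1, 0], [0, 0, 0, -0.0004, 0.0002, -0.12, 0], [0, 0, 0, -0.0004, 0.0002, -0.13, 0], [0, 0, 0, -0.0004, 0.0002, -0.136, 0], [0, 0, 0, -0.0004, 0.0002, -0.136, 0]]}}

```text
time: 13.63
ee_pos: [392.8, -187.2, 1.9]
eef_rot: [3.139, -0.001, -1.857]
wrist_force: [0.4, -0.8, 0.2]
width: 0.999
```

Request:
{"api": "jog_arm", "payload": {"series": [[0, 0, 0, 0, 0, 0, 255], [0, 0, 0, 0, 0, 0, 255], [0, 0, 0, 0, 0, 0, 255], [0, 0, 0, 0, 0, 0, 255], [0, 0, 0, 0, 0, 0, 255], [0, 0, 0, 0, 0, 0, 255], [0, 0, 0, 0, 0, 0, 255], [0, 0, 0, 0, 0, 0, 255]], "newtons": 50}}

```text
time: 14.3
ee_pos: [393.6, -187.3, 3.2]
eef_rot: [-3.141, 0.0, -1.859]
wrist_force: [-1.7, 1.5, 5.8]
width: 0.565
```

Request:
{"api": "jog_arm", "payload": {"series": [[0, 0, 0, 0, 0, 0.01, 255], [0, 0, 0, 0, 0, 0.04, 255], [0, 0, 0, 0, 0, 0.08, 255], [0, 0, 0, 0, 0, 0.11, 255], [0, 0, 5, 0.015, 0.03, 0.11, 255], [0, 0, 10, 0.03, 0.065, 0.11, 255], [0, 0, 15, 0.045, 0.1, 0.11, 255], [0, 0, 20, 0.06, 0.135, 0.11, 255], [0, 0, 26.6, 0.08, 0.17, 0.11, 255], [0, 0, 26.6, 0.097, 0.205, 0.11, 255], [0, 0, 26.6, 0.114, 0.24, 0.11, 255], [0, 0, 26.6, 0.13, 0.275, 0.11, 255]]}}

```text
time: 15.3
ee_pos: [522.9, 89.3, 111.7]
eef_rot: [3.139, -0.0, -1.395]
wrist_force: [0.9, -1.8, -5.2]
width: 0.569
```

Request:
{"api": "jog_arm", "payload": {"series": [[0, 0, 0, 0.017, 0.035, 0, 255], [0, 0, 0, 0.034, 0.07, 0, 255], [0, 0, 0, 0.045, 0.095, 0, 255], [0, 0, 0, 0.052, 0.1089, 0, 255], [0, 0, 0, 0.052, 0.1089, 0, 255], [0, 0, 0, 0.052, 0.1089, -0.03, 255], [0, 0, 0, 0.052, 0.1089, -0.06, 255], [0, 0, 0, 0.052, 0.1089, -0.06, 255], [0, 0, 0, 0.052, 0.1089, -0.06, 255]]}}

```text
time: 16.05
ee_pos: [573.4, 194.6, 50.7]
eef_rot: [3.136, -0.003, -1.395]
wrist_force: [0.8, 0.9, -5.8]
width: 0.569
```

```bash
python3 - <<'E'
from h import *
st(); p=snap("wrist","w10")
E
```

```text
t 16.05 pos [573.4 194.6  50.7] rpy deg [ 1.7967e+02 -1.5000e-01 -7.9930e+01] F [ 0.8  0.9 -5.8] w 50.1 q [ 0.65  0.4  -0.34 -0.   -0.85 -0.47]
```

View pics/w10.png

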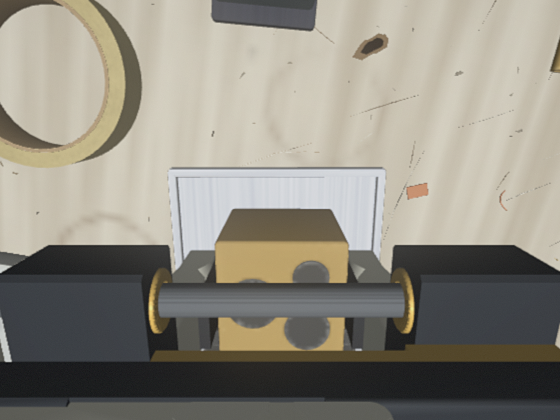

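Request:
{"api": "jog_arm", "payload": {"series": [[0, 0, 0, 0, 0, -0.015, 255], [0, 0, 0, 0, 0, -0.03, 255], [0, 0, 0, 0, 0, -0.038, 255], [0, 0, 0, 0, 0, -0.043, 255], [0, 0, 0, 0, 0, -0.0455, 255], [0, 0, 0, 0, 0, -0.046, 255], [0, 0, 0, 0, 0, -0.046, 60], [0, 0, 0, 0, 0, -0.046, 60], [0, 0, 0, 0, 0, -0.046, 60], [0, 0, 0, 0, 0, -0.046, 60]]}}

```text
time: 16.93
ee_pos: [576.4, 197.1, 8.0]
eef_rot: [-3.14, 0.001, -1.394]
wrist_force: [-0.0, 0.1, 0.7]
width: 0.752
```

```bash
python3 - <<'E'
from h import *
st()
E
```

```text
t 16.93 pos [576.4 197.1   8. ] rpy deg [-1.7988e+02  4.0000e-02 -7.9870e+01] F [-0.   0.1  0.7] w 66.2 q [ 0.65  0.45 -0.37  0.   -0.75 -0.47]
```

Request:
{"api": "jog_arm", "payload": {"series": [[0, 0, 0, 0, 0, 0.02, 40], [0, 0, 0, 0, 0, 0.06, 40], [0, 0, 0, 0, 0, 0.1, 40], [0, 0, 0, 0, 0, 0.12, 40], [0, 0, -3, -0.022, -0.035, 0.12, 60], [0, 0, -7, -0.045, -0.07, 0.12, 60], [0, 0, -7, -0.067, -0.105, 0.12, 60], [0, 0, -7, -0.09, -0.14, 0.12, 60], [0, 0, -7, -0.113, -0.175, 0.12, 60], [0, 0, -7, -0.13, -0.2, 0.12, 60], [0, 0, -7, -0.1355, -0.2103, 0.12, 60], [0, 0, -7, -0.1355, -0.2103, 0.12, 60]]}}

```text
time: 17.93
ee_pos: [438.7, -15.5, 127.7]
eef_rot: [-3.14, 0.001, -1.518]
wrist_force: [-0.4, -0.2, 0.2]
width: 0.762
```

```bash
python3 - <<'E'
from h import *
p=snap("wrist","w11"); st(); p=snap("top","t11")
cv2.imwrite("pics/t11c.png",cv2.resize(p["color"][130:290,130:410],None,fx=2.85,fy=2.85,interpolation=cv2.INTER_CUBIC))
E
```

```text
t 17.98 pos [440.1 -14.4 127.8] rpy deg [-1.7987e+02  4.0000e-02 -8.6970e+01] F [-0.   0.6  0.9] w 67.8 q [ 0.42  0.04 -0.6   0.   -0.92 -0.37]
```

View pics/w11.png

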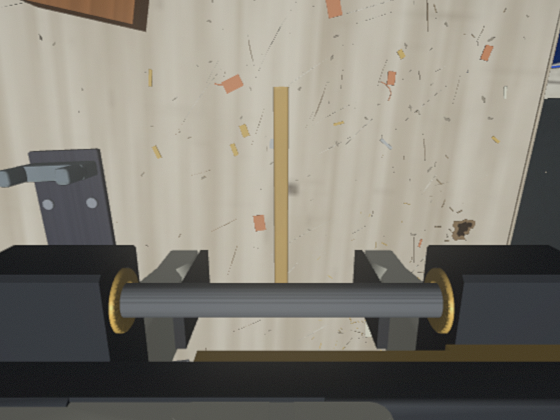

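View pics/t11c.png

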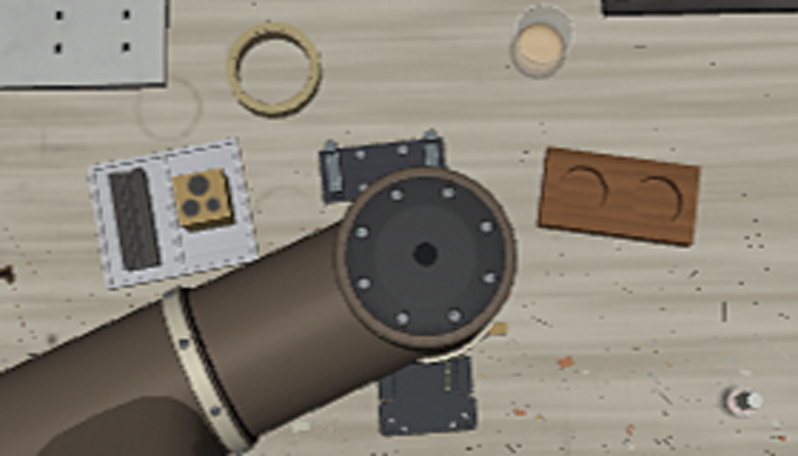

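The top view shows the mould (135,220 in the crop) and the dapping block (203,198) each in a compartment. In the wrist view the tube runs vertically at cols 273–288, with its far end at row 87.

```bash
python3 - <<'E'
from h import *
p=dict(np.load("pics/w11.npz")); 
E=onplane(p,[87,87],[274,288],9)[:,:2].mean(0); N=onplane(p,[280,280],[274,289],9)[:,:2].mean(0)
d=(N-E); d/=np.hypot(*d); print("end",E,"ang",np.degrees(np.arctan2(d[1],d[0])),"centre",E+90*d)
w=cloud(p); print("bench z",np.nanmedian(w[100:240,300:340,2]))
# stock rest seen: base plate corners 
C=onplane(p,[152,149,],[30,99],8)[:,:2]; print("rest -y end corners",np.round(C,1))
E
```

```text
end [ 444.24523915 -103.08410038] ang 93.14245713034268 centre [439.31155341 -13.21943132]
bench z -1.7019376326617817
rest -y end corners [[639.1 -44.4]
 [584.6 -49.6]]
```

Request:
{"api": "jog_arm", "payload": {"series": [[0, 0, 0, -0.0007, 0.0003, -0.04, 110], [0, 0, 0, -0.0007, 0.0003, -0.08, 110], [0, 0, 0, -0.0007, 0.0003, -0.11, 110], [0, 0, 0, -0.0007, 0.0003, -0.125, 110], [0, 0, 0, -0.0007, 0.0003, -0.132, 110], [0, 0, 0, -0.0007, 0.0003, -0.135, 110], [0, 0, 0, -0.0007, 0.0003, -0.137, 110], [0, 0, 0, -0.0007, 0.0003, -0.138, 110], [0, 0, 0, -0.0007, 0.0003, -0.138, 110]]}}

```text
time: 18.78
ee_pos: [440.3, -12.9, -10.3]
eef_rot: [-3.14, 0.001, -1.516]
wrist_force: [0.9, -0.1, -0.4]
width: 0.572
```

```bash
python3 - <<'E'
from h import *
st()
for t in tips("w12"): print(t)
E
```

```text
t 18.78 pos [440.3 -12.9 -10.3] rpy deg [-1.799e+02  3.000e-02 -8.687e+01] F [ 0.9 -0.1 -0.4] w 50.3 q [ 0.42  0.26 -0.77  0.   -0.54 -0.37]
(130, np.int64(245), 481, -49, 74)
(136, np.int64(245), 479, -49, 75)
(142, np.int64(245), 478, -49, 75)
(148, np.int64(245), 476, -49, 75)
(154, np.int64(245), 475, -49, 74)
(160, np.int64(245), 473, -50, 75)
(166, np.int64(245), 472, -49, 74)
(172, np.int64(273), 483, -22, 33)
(178, np.int64(245), 490, -19, -2)
(184, np.int64(259), 482, -22, 19)
(202, np.int64(263), 474, -22, 24)
(220, np.int64(254), 468, -21, 10)
(292, np.int64(243), 437, -27, 8)
(298, np.int64(256), 433, -17, -2)
(328, np.int64(241), 419, -25, -2)
(346, np.int64(248), 411, -22, -1)
(358, np.int64(243), 406, -25, -1)
(370, np.int64(238), 400, -28, -2)
(376, np.int64(257), 401, -26, 16)
(382, np.int64(266), 401, -25, 24)
(388, np.int64(272), 400, -26, 31)
(394, np.int64(245), 415, -53, 74)
(400, np.int64(245), 413, -53, 75)
(406, np.int64(245), 412, -53, 76)
(412, np.int64(245), 410, -53, 75)
(418, np.int64(245), 409, -53, 74)
(424, np.int64(245), 407, -53, 75)
```

Request:
{"api": "jog_arm", "payload": {"series": [[0, 0, 0, 0, 0, -0.001, 255], [0, 0, 0, 0, 0, -0.001, 255], [0, 0, 0, 0, 0, -0.001, 255], [0, 0, 0, 0, 0, -0.001, 255], [0, 0, 0, 0, 0, -0.001, 255], [0, 0, 0, 0, 0, -0.001, 255], [0, 0, 0, 0, 0, -0.001, 255], [0, 0, 0, 0, 0, -0.001, 255], [0, 0, 0, 0, 0, -0.001, 255], [0, 0, 0, 0, 0, -0.001, 255]], "newtons": 30}}

```text
time: 19.67
ee_pos: [439.3, -13.4, -12.1]
eef_rot: [3.142, -0.0, -1.517]
wrist_force: [-0.2, 0.4, 1.5]
width: 0.125
```

Request:
{"api": "jog_arm", "payload": {"series": [[0, 0, 0, 0, 0, 0.01, 255], [0, 0, 0, 0, 0, 0.04, 255], [0, 0, 0, 0, 0, 0.08, 255], [0, 0, 0, 0, 0, 0.1, 255], [0, 0, 0, 0, 0, 0.1, 255], [0, 0, 0, 0, 0, 0.1, 255]]}}

```text
time: 20.17
ee_pos: [440.1, -13.0, 89.0]
eef_rot: [-3.139, 0.001, -1.517]
wrist_force: [-0.5, 0.7, -0.9]
width: 0.128
```

```bash
python3 - <<'E'
from h import *
st();p=snap("wrist","w13"); w=cloud(p)
print([np.round(w[r,280]).tolist() for r in range(20,245,30)])
E
```

```text
t 20.17 pos [440.1 -13.   89. ] rpy deg [-1.7983e+02  8.0000e-02 -8.6900e+01] F [-0.5  0.7 -0.9] w 11.3 q [ 0.42  0.09 -0.66 -0.   -0.82 -0.37]
[[449.0, -140.0, -1.0], [448.0, -122.0, -1.0], [446.0, -95.0, 112.0], [445.0, -84.0, 110.0], [444.0, -72.0, 110.0], [444.0, -60.0, 111.0], [443.0, -48.0, 112.0], [442.0, -35.0, 111.0]]
```

View pics/w13.png

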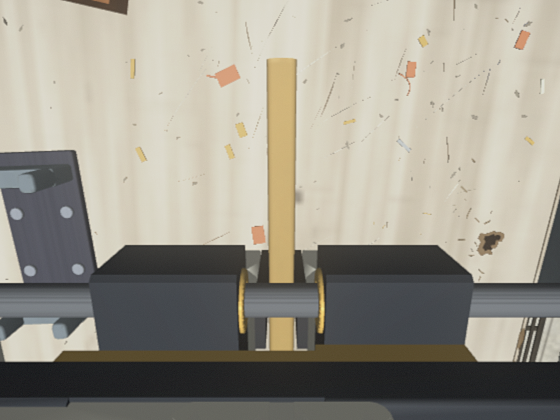

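Request:
{"api": "jog_arm", "payload": {"series": [[0, 0, 1.9, 0.035, 0.006, 0, 255], [0, 0, 1.9, 0.075, 0.014, 0, 255], [0, 0, 1.9, 0.11, 0.02, 0, 255], [0, 0, 1.9, 0.14, 0.026, 0, 255], [0, 0, 1.9, 0.16, 0.03, 0, 255], [0, 0, 1.9, 0.1677, 0.0302, 0, 255], [0, 0, 1.9, 0.1677, 0.0302, 0, 255], [0, 0, 1.9, 0.1677, 0.0302, -0.02, 255], [0, 0, 1.9, 0.1677, 0.0302, -0.03, 255], [0, 0, 1.9, 0.1677, 0.0302, -0.03, 255], [0, 0, 1.9, 0.1677, 0.0302, -0.03, 255]]}}

```text
time: 21.13
ee_pos: [605.5, 16.3, 57.0]
eef_rot: [3.139, -0.001, -1.483]
wrist_force: [-0.0, -0.1, -0.3]
width: 0.125
```

```bash
python3 - <<'E'
from h import *
st();p=snap("wrist","w14"); w=cloud(p)
E
```

```text
t 21.13 pos [605.5  16.3  57. ] rpy deg [ 1.7985e+02 -4.0000e-02 -8.4990e+01] F [-0.  -0.1 -0.3] w 11.0 q [ 0.35  0.39 -0.33 -0.   -0.85 -0.26]
```

View pics/w14.png

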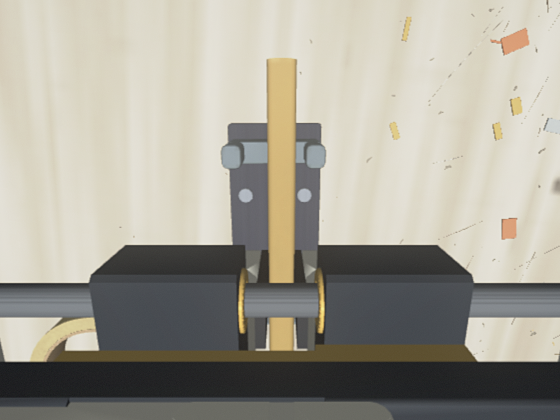

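```bash
python3 - <<'E'
from h import *
p=dict(np.load("pics/w14.npz"))
a=onplane(p,[155,155],[222,326.5],50)[:,:2]; print("posts outer",a,a.mean(0), np.hypot(*(a[0]-a[1])))
c=onplane(p,[155,155],[267.5,297],75)[:,:2]; print("tube",c,c.mean(0))
b=onplane(p,[124,124],[228,321],8)[:,:2]; print("base end",b,b.mean(0)); d=b[0]-b[1]; an=np.arctan2(d[1],d[0]); print(np.degrees(an)); print("centre",b.mean(0)+65*np.array([-np.sin(an),np.cos(an)]))
e=onplane(p,[59],[282],76)[:,:2]; print("tube end",e)
E
```

```text
posts outer [[639.07300923 -31.12891755]
 [588.73997053 -35.51113212]] [613.90648988 -33.32002483] 50.52344594113872
tube [[616.58554577 -36.00308182]
 [604.36383914 -37.06715707]] [610.47469246 -36.53511944]
base end [[642.52056109 -44.01442927]
 [588.39550492 -48.73955982]] [615.45803301 -46.37699454]
4.989286130345742
centre [609.80501807  18.37671903]
tube end [[613.83831251 -73.43148569]]
```

Request:
{"api": "jog_arm", "payload": {"series": [[0, 0, 0, 0.003, 0.001, 0, 255], [0, 0, 0, 0.003, 0.001, -0.01, 255], [0, 0, 0, 0.003, 0.001, -0.02, 255], [0, 0, 0, 0.003, 0.001, -0.028, 255], [0, 0, 0, 0.003, 0.001, -0.034, 255], [0, 0, 0, 0.003, 0.001, -0.037, 255], [0, 0, 0, 0.003, 0.001, -0.039, 255], [0, 0, 0, 0.003, 0.001, -0.039, 255]]}}

```text
time: 21.85
ee_pos: [609.8, 17.7, 18.4]
eef_rot: [3.141, -0.0, -1.483]
wrist_force: [0.1, 0.0, -0.4]
width: 0.124
```

```bash
python3 - <<'E'
from h import *
st();p=snap("wrist","w15"); w=cloud(p); st()
E
```

```text
t 21.85 pos [609.8  17.7  18.4] rpy deg [ 1.7995e+02 -2.0000e-02 -8.4990e+01] F [ 0.1  0.  -0.4] w 10.9 q [ 0.35  0.44 -0.36  0.   -0.77 -0.26]
t 21.9 pos [610.1  17.8  18.8] rpy deg [ 1.7999e+02 -1.0000e-02 -8.4980e+01] F [-0.7 -0.3  0.1] w 10.9 q [ 0.35  0.44 -0.36  0.   -0.77 -0.26]
```

View pics/w15.png

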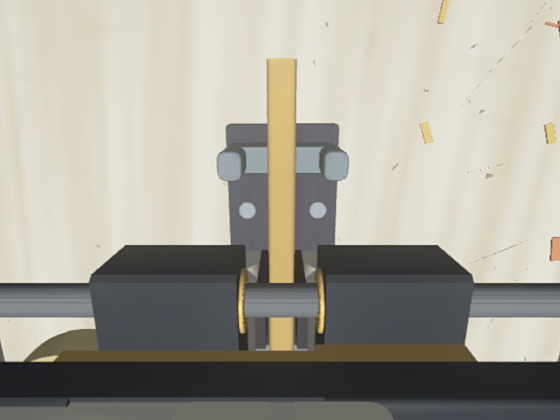

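Request:
{"api": "jog_arm", "payload": {"series": [[0, 0, 0, 0, 0, -0.001, 255], [0, 0, 0, 0, 0, -0.001, 255], [0, 0, 0, 0, 0, -0.001, 150], [0, 0, 0, 0, 0, -0.001, 150], [0, 0, 0, 0, 0, -0.001, 150], [0, 0, 0, 0, 0, -0.001, 150], [0, 0, 0, 0, 0, -0.001, 150], [0, 0, 0, 0, 0, 0.01, 150], [0, 0, 0, 0, 0, 0.04, 150], [0, 0, 0, 0, 0, 0.08, 120], [0, 0, 0, 0, 0, 0.12, 60], [0, 0, 0, 0, 0, 0.12, 60]]}}

```text
time: 22.9
ee_pos: [614.8, 18.3, 148.7]
eef_rot: [-3.128, 0.001, -1.482]
wrist_force: [2.2, 0.4, 1.5]
width: 0.581
```

```bash
python3 - <<'E'
from h import *
st();p=snap("wrist","w16"); w=cloud(p)
E
```

```text
t 22.9 pos [614.8  18.3 148.7] rpy deg [-1.7924e+02  3.0000e-02 -8.4890e+01] F [2.2 0.4 1.5] w 51.1 q [ 0.35  0.3  -0.23  0.   -1.03 -0.26]
```

View pics/w16.png

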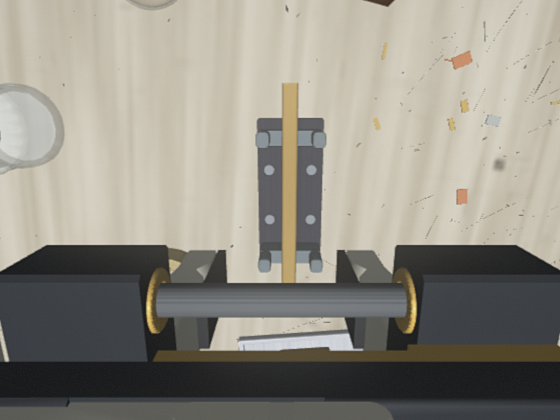

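The tube lies through both cradles (axis at col 290, cradles at rows 140 and 262). Next is the lacquer bottle.

Request:
{"api": "jog_arm", "payload": {"series": [[0, 0, -3, -0.02, -0.03, 0, 0], [0, 0, -6, -0.04, -0.06, 0, 0], [0, 0, -9, -0.063, -0.09, 0, 0], [0, 0, -13.9, -0.087, -0.123, 0, 0], [0, 0, -13.9, -0.11, -0.156, 0, 0], [0, 0, -13.9, -0.133, -0.189, 0, 0], [0, 0, -13.9, -0.157, -0.222, 0, 0], [0, 0, -13.9, -0.18, -0.255, 0, 0], [0, 0, -13.9, -0.203, -0.288, 0, 0], [0, 0, -13.9, -0.226, -0.32, 0, 0], [0, 0, -13.9, -0.24, -0.34, 0, 0], [0, 0, -13.9, -0.2455, -0.348, 0, 0]]}}

```text
time: 23.95
ee_pos: [362.1, -332.1, 139.2]
eef_rot: [3.141, 0.0, -1.729]
wrist_force: [-0.0, 0.9, -0.5]
width: 0.999
```

Request:
{"api": "jog_arm", "payload": {"series": [[0, 0, 0, 0, 0, 0, 0], [0, 0, 0, 0, 0, 0, 0], [0, 0, 0, 0, 0, 0, 0]]}}

```text
time: 24.2
ee_pos: [365.0, -329.7, 139.0]
eef_rot: [-3.141, 0.0, -1.726]
wrist_force: [0.3, 0.7, 0.0]
width: 1.0
```

```bash
python3 - <<'E'
from h import *
st();p=snap("wrist","w17"); w=cloud(p)
print(robot.search_frame("lacquer_bottle_center",p)[:2])
# estimate axis from depth points within bottle
m=(abs(w[...,0]-364.5)<35)&(abs(w[...,1]+330)<35)
for z0,z1 in ((12,30),(30,48),(55,75),(74,85)):
    P=w[m&(w[...,2]>z0)&(w[...,2]<z1)]; 
    if len(P): print(z0,len(P),np.round(P[:,:2].mean(0),1),np.round(P[:,:2].min(0)),np.round(P[:,:2].max(0)))
E
```

```text
t 24.2 pos [ 365.  -329.7  139. ] rpy deg [-179.99    0.    -98.88] F [0.3 0.7 0. ] w 88.0 q [-0.33  0.12 -0.49 -0.   -0.97  0.18]
[{'pixel': [203.3, 282.3], 'score': 0.9}]
12 159 [ 364.6 -340.7] [ 352. -344.] [ 382. -322.]
30 718 [ 366.3 -333.8] [ 352. -344.] [ 382. -315.]
55 197 [ 366.3 -333.9] [ 359. -337.] [ 374. -325.]
74 318 [ 367.  -329.3] [ 360. -336.] [ 374. -323.]
```

View pics/w17.png

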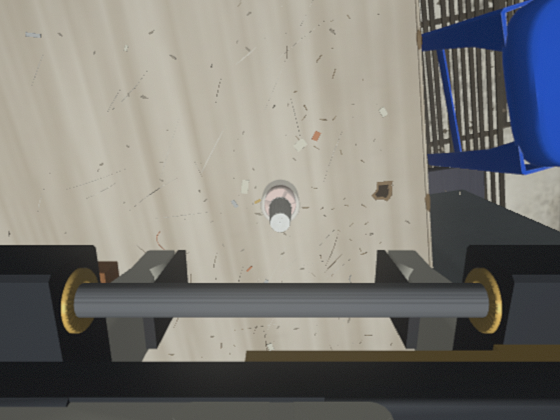

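Request:
{"api": "jog_arm", "payload": {"series": [[0, 0, 0, 0.0022, 0.0005, -0.03, 30], [0, 0, 0, 0.0022, 0.0005, -0.065, 30], [0, 0, 0, 0.0022, 0.0005, -0.095, 30], [0, 0, 0, 0.0022, 0.0005, -0.115, 60], [0, 0, 0, 0.0022, 0.0005, -0.125, 80], [0, 0, 0, 0.0022, 0.0005, -0.132, 100], [0, 0, 0, 0.0022, 0.0005, -0.132, 100], [0, 0, 0, 0.0022, 0.0005, -0.132, 120], [0, 0, 0, 0.0022, 0.0005, -0.132, 120]], "newtons": 20}}

```text
time: 25.05
ee_pos: [367.7, -329.8, 7.7]
eef_rot: [-3.14, -0.0, -1.725]
wrist_force: [-0.2, 0.1, 0.9]
width: 0.547
```

Request:
{"api": "jog_arm", "payload": {"series": [[0, 0, 0, 0, 0, 0, 255], [0, 0, 0, 0, 0, 0, 255], [0, 0, 0, 0, 0, 0, 255], [0, 0, 0, 0, 0, 0, 255], [0, 0, 0, 0, 0, 0, 255], [0, 0, 0, 0, 0, 0, 255]], "newtons": 20}}

```text
time: 25.55
ee_pos: [367.0, -329.9, 7.4]
eef_rot: [-3.141, -0.0, -1.726]
wrist_force: [-0.2, 1.4, 6.9]
width: 0.333
```

```bash
python3 - <<'E'
from h import *
st();p=snap("wrist","w18")
E
```

```text
t 25.55 pos [ 367.  -329.9    7.4] rpy deg [-1.7996e+02 -2.0000e-02 -9.8880e+01] F [-0.2  1.4  6.9] w 29.3 q [-0.33  0.3  -0.63  0.   -0.64  0.18]
```

View pics/w18.png

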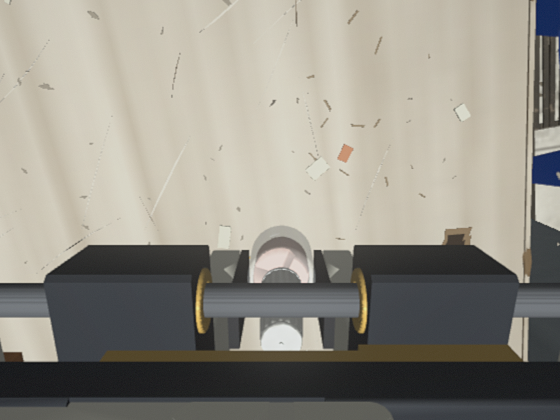

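```bash
python3 - <<'E'
from h import *
p=dict(np.load("pics/w18.npz")); w=cloud(p)
m=(abs(w[...,0]-367)<14)&(abs(w[...,1]+330)<40)
for z0,z1 in ((2,30),(30,48),(55,74),(74,85)):
    P=w[m&(w[...,2]>z0)&(w[...,2]<z1)]; 
    if len(P): print(z0,len(P),np.round(P[:,:2].mean(0),1),np.round(P[:,:2].min(0)),np.round(P[:,:2].max(0)))
E
```

```text
2 1121 [ 365.9 -341.8] [ 353. -345.] [ 381. -332.]
30 1943 [ 366.5 -337.3] [ 353. -344.] [ 381. -326.]
55 470 [ 362.4 -329. ] [ 353. -336.] [ 375. -317.]
74 1084 [ 367.7 -331.3] [ 361. -336.] [ 375. -325.]
```

Request:
{"api": "jog_arm", "payload": {"series": [[0, 0, 0, 0, 0, 0.01, 255], [0, 0, 0, 0, 0, 0.03, 255], [0, 0, 0, 0, 0, 0.06, 255], [0, 0, 0, 0, 0, 0.07, 255], [0, 0, 0, 0.03, 0.01, 0.07, 255], [0, 0, 0, 0.065, 0.023, 0.07, 255], [0, 0, 0, 0.1, 0.035, 0.07, 255], [0, 0, 0, 0.135, 0.047, 0.07, 255], [0, 0, 0, 0.165, 0.057, 0.07, 255], [0, 0, 0, 0.19, 0.066, 0.07, 255], [0, 0, 0, 0.2015, 0.0702, 0.07, 255], [0, 0, 0, 0.2015, 0.0702, 0.07, 255]], "newtons": 25}}

```text
time: 26.6
ee_pos: [570.4, -258.5, 76.2]
eef_rot: [3.142, -0.0, -1.724]
wrist_force: [0.7, -0.4, -0.5]
width: 0.336
```

Request:
{"api": "jog_arm", "payload": {"series": [[0, 0, 0, 0, 0, 0, 255], [0, 0, 0, 0, 0, 0, 255], [0, 0, 0, 0, 0, 0, 255]]}}

```text
time: 26.85
ee_pos: [567.0, -259.9, 76.9]
eef_rot: [3.141, 0.0, -1.727]
wrist_force: [0.1, 0.2, -0.2]
width: 0.334
```

```bash
python3 - <<'E'
from h import *
st();p=snap("wrist","w19")
E
```

```text
t 26.85 pos [ 567.  -259.9   76.9] rpy deg [ 1.7997e+02  1.0000e-02 -9.8940e+01] F [ 0.1  0.2 -0.2] w 29.4 q [-0.12  0.39 -0.27 -0.   -0.91 -0.04]
```

View pics/w19.png

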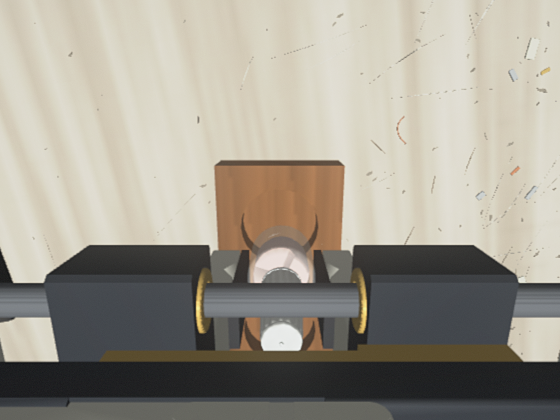

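```bash
python3 - <<'E'
from h import *
p=dict(np.load("pics/w19.npz"))
a=onplane(p,[166,166],[215.5,344],26)[:,:2]; d=a[0]-a[1]; an=np.arctan2(d[1],d[0]); y=np.array([-np.sin(an),np.cos(an)])
print(np.hypot(*d),np.degrees(an),"well-",a.mean(0)+40*y,"well+",a.mean(0)+116*y)
print("TCP px check: bottle dia cols at z", onplane(p,[262,262],[248,314],76+14+20)[:,:2])
cv2.imwrite("pics/w19c.png",cv2.resize(p["color"][150:360,200:360],None,fx=3.7,fy=2.8,interpolation=cv2.INTER_CUBIC))
E
```

```text
78.00035135357378 -8.96483591336794 well- [ 568.70403071 -258.41120476] well+ [ 580.54697866 -183.33960838]
TCP px check: bottle dia cols at z [[ 579.19566526 -273.46942087]
 [ 552.7287493  -269.28871033]]
```

View pics/w19c.png

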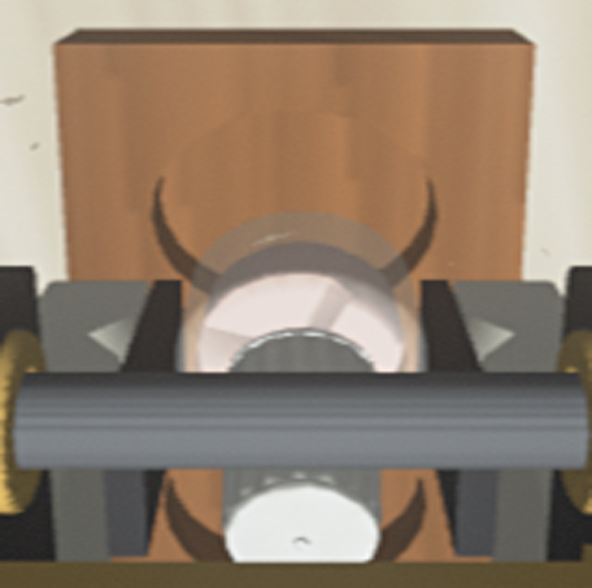

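Request:
{"api": "jog_arm", "payload": {"series": [[0, 0, 0, 0.0005, 0.0009, -0.015, 255], [0, 0, 0, 0.0005, 0.0009, -0.03, 255], [0, 0, 0, 0.0005, 0.0009, -0.042, 255], [0, 0, 0, 0.0005, 0.0009, -0.051, 255], [0, 0, 0, 0.0005, 0.0009, -0.056, 255], [0, 0, 0, 0.0005, 0.0009, -0.059, 255], [0, 0, 0, 0.0005, 0.0009, -0.0605, 255], [0, 0, 0, 0.0005, 0.0009, -0.0615, 255], [0, 0, 0, 0.0005, 0.0009, -0.0615, 255], [0, 0, 0, 0.0005, 0.0009, -0.0615, 255]]}}

```text
time: 27.73
ee_pos: [569.1, -258.7, 15.9]
eef_rot: [-3.141, -0.0, -1.726]
wrist_force: [0.1, 0.8, -0.5]
width: 0.336
```

```bash
python3 - <<'E'
from h import *
st();p=snap("wrist","w20");st()
cv2.imwrite("pics/w20c.png",cv2.resize(p["color"][120:360,180:380],None,fx=2.5,fy=2.5,interpolation=cv2.INTER_CUBIC))
E
```

```text
t 27.73 pos [ 569.1 -258.7   15.9] rpy deg [-179.95   -0.    -98.88] F [ 0.1  0.8 -0.5] w 29.6 q [-0.11  0.46 -0.33  0.   -0.78 -0.04]
t 27.78 pos [ 569.1 -258.7   15.9] rpy deg [-179.95   -0.    -98.89] F [-0.5 -0.1 -1. ] w 29.3 q [-0.11  0.46 -0.33  0.   -0.78 -0.04]
```

View pics/w20c.png

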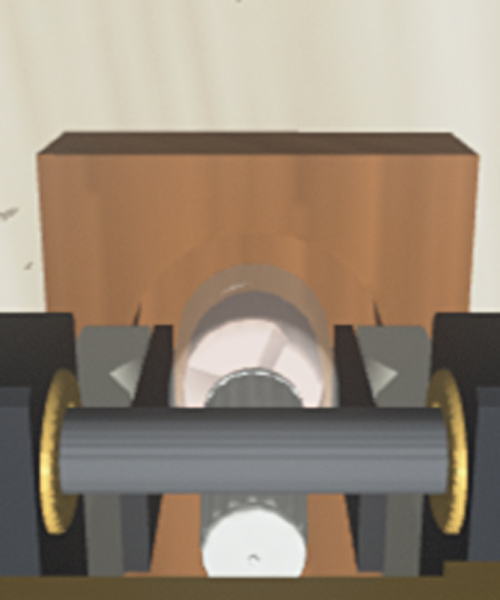

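Request:
{"api": "jog_arm", "payload": {"series": [[0, 0, 0, 0, 0, -0.0007, 255], [0, 0, 0, 0, 0, -0.0007, 150], [0, 0, 0, 0, 0, -0.0007, 130], [0, 0, 0, 0, 0, -0.0007, 110], [0, 0, 0, 0, 0, -0.0007, 100], [0, 0, 0, 0, 0, -0.0007, 100], [0, 0, 0, 0, 0, -0.0007, 100], [0, 0, 0, 0, 0, 0.01, 100], [0, 0, 0, 0, 0, 0.04, 100], [0, 0, 0, 0, 0, 0.08, 100], [0, 0, 0, 0, 0, 0.12, 60], [0, 0, 0, 0, 0, 0.15, 0]]}}

```text
time: 28.78
ee_pos: [569.4, -259.1, 169.8]
eef_rot: [-3.138, -0.001, -1.726]
wrist_force: [1.6, -0.1, -0.2]
width: 0.705
```

```bash
python3 - <<'E'
from h import *
st();p=snap("wrist","w21");st()
E
```

```text
t 28.78 pos [ 569.4 -259.1  169.8] rpy deg [-1.7982e+02 -4.0000e-02 -9.8860e+01] F [ 1.6 -0.1 -0.2] w 62.0 q [-0.11  0.3  -0.16  0.   -1.1  -0.04]
t 28.83 pos [ 572.3 -260.2  176.1] rpy deg [-1.7934e+02 -1.4000e-01 -9.8810e+01] F [ 1.9 -2.   6.7] w 65.9 q [-0.11  0.3  -0.16  0.   -1.1  -0.04]
```

View pics/w21.png

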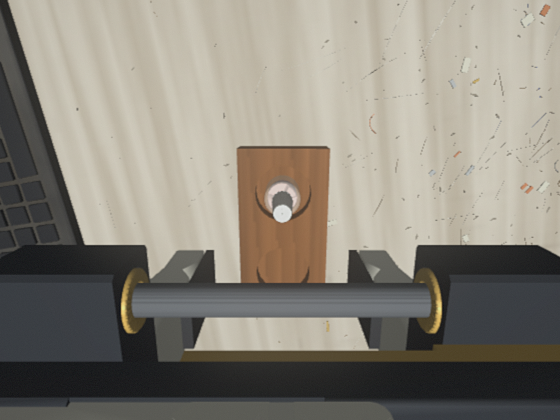

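Request:
{"api": "jog_arm", "payload": {"series": [[0, 0, 0, -0.013, 0.037, 0, 0], [0, 0, 0, -0.027, 0.075, 0, 0], [0, 0, 0, -0.04, 0.113, 0, 0], [0, 0, 0, -0.054, 0.15, 0, 0], [0, 0, 0, -0.067, 0.188, 0, 0], [0, 0, 0, -0.081, 0.226, 0, 0], [0, 0, 0, -0.094, 0.263, 0, 0], [0, 0, 0, -0.107, 0.3, 0, 0], [0, 0, 0, -0.121, 0.338, 0, 0], [0, 0, 0, -0.134, 0.376, 0, 0], [0, 0, 0, -0.148, 0.413, 0, 0], [0, 0, 0, -0.161, 0.45, 0, 0]]}}

```text
time: 29.83
ee_pos: [406.6, 193.0, 166.5]
eef_rot: [-3.141, 0.001, -1.726]
wrist_force: [1.0, 0.8, 0.6]
width: 1.002
```

Request:
{"api": "jog_arm", "payload": {"series": [[0, 0, 0, -0.013, 0.037, 0, 0], [0, 0, 0, -0.026, 0.074, 0, 0], [0, 0, 0, -0.035, 0.1, 0, 0], [0, 0, 0, -0.0397, 0.111, 0, 0], [0, 0, 0, -0.0397, 0.111, 0, 0], [0, 0, 0, -0.0397, 0.111, 0, 0], [0, 0, 0, -0.0397, 0.111, 0, 0]]}}

```text
time: 30.42
ee_pos: [368.1, 301.5, 165.5]
eef_rot: [3.141, -0.0, -1.726]
wrist_force: [0.2, -0.8, 0.2]
width: 1.001
```

```bash
python3 - <<'E'
from h import *
st();p=snap("wrist","w22"); w=cloud(p)
print(robot.search_frame("flux_dropper_center",p)[:2])
m=(abs(w[...,0]-368)<45)&(abs(w[...,1]-303)<45)
for z0,z1 in ((15,40),(40,60),(60,71),(72,85),(90,108)):
    P=w[m&(w[...,2]>z0)&(w[...,2]<z1)]; 
    if len(P): print(z0,len(P),np.round(P[:,:2].mean(0),1),np.round(P[:,:2].min(0)),np.round(P[:,:2].max(0)))
E
```

```text
t 30.42 pos [368.1 301.5 165.5] rpy deg [ 1.7999e+02 -1.0000e-02 -9.8910e+01] F [ 0.2 -0.8  0.2] w 88.1 q [ 1.1   0.07 -0.48 -0.   -1.03 -1.26]
[]
15 196 [367.1 294.9] [352. 292.] [384. 306.]
40 611 [367.9 300.5] [352. 292.] [385. 323.]
60 138 [368.  300.2] [356. 296.] [382. 312.]
72 414 [368.4 304.5] [358. 297.] [380. 318.]
90 283 [368.9 307.2] [363. 302.] [376. 315.]
```

View pics/w22.png

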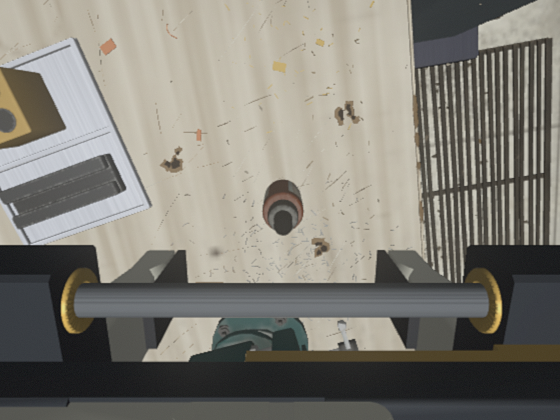

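Request:
{"api": "jog_arm", "payload": {"series": [[0, 0, 0, 0.0005, 0.0055, -0.03, 30], [0, 0, 0, 0.0005, 0.0055, -0.06, 30], [0, 0, 0, 0.0005, 0.0055, -0.09, 30], [0, 0, 0, 0.0005, 0.0055, -0.115, 60], [0, 0, 0, 0.0005, 0.0055, -0.13, 80], [0, 0, 0, 0.0005, 0.0055, -0.138, 100], [0, 0, 0, 0.0005, 0.0055, -0.138, 100], [0, 0, 0, 0.0005, 0.0055, -0.138, 115], [0, 0, 0, 0.0005, 0.0055, -0.138, 115]], "newtons": 25}}

```text
time: 31.27
ee_pos: [369.2, 308.4, 28.5]
eef_rot: [-3.141, 0.002, -1.726]
wrist_force: [-0.4, -0.0, 0.4]
width: 0.56
```

```bash
python3 - <<'E'
from h import *
st();p=snap("wrist","w23"); w=cloud(p)
m=(abs(w[...,0]-368)<20)&(abs(w[...,1]-306)<30)
for z0,z1 in ((5,40),(40,60),(72,85),(90,108)):
    P=w[m&(w[...,2]>z0)&(w[...,2]<z1)]; 
    if len(P): print(z0,len(P),np.round(P[:,:2].mean(0),1),np.round(P[:,:2].min(0)),np.round(P[:,:2].max(0)))
E
```

```text
t 31.27 pos [369.2 308.4  28.5] rpy deg [-1.7996e+02  9.0000e-02 -9.8910e+01] F [-0.4 -0.   0.4] w 49.3 q [ 1.11  0.25 -0.64  0.   -0.68 -1.26]
5 1176 [367.1 294.7] [352. 292.] [384. 306.]
40 2134 [367.2 297.2] [352. 291.] [385. 311.]
72 286 [367.8 300.2] [360. 297.] [378. 318.]
90 1091 [368.6 306.5] [362. 302.] [375. 314.]
```

View pics/w23.png

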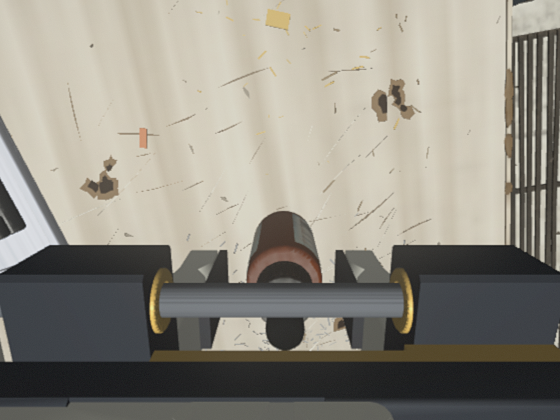

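The dropper is centred between the fingers (col 284), so I'll close.

Request:
{"api": "jog_arm", "payload": {"series": [[0, 0, 0, 0, 0, 0, 255], [0, 0, 0, 0, 0, 0, 255], [0, 0, 0, 0, 0, 0, 255], [0, 0, 0, 0, 0, 0, 255], [0, 0, 0, 0, 0, 0, 255], [0, 0, 0, 0, 0, 0, 255]], "newtons": 25}}

```text
time: 31.82
ee_pos: [368.6, 308.3, 27.8]
eef_rot: [-3.141, 0.001, -1.726]
wrist_force: [-2.9, 0.4, 6.4]
width: 0.359
```

```bash
python3 - <<'E'
from h import *
st()
E
```

```text
t 31.82 pos [368.6 308.3  27.8] rpy deg [-1.7998e+02  4.0000e-02 -9.8870e+01] F [-2.9  0.4  6.4] w 31.6 q [ 1.11  0.25 -0.64  0.   -0.68 -1.26]
```

Request:
{"api": "jog_arm", "payload": {"series": [[0, 0, 0, 0, 0, 0.01, 255], [0, 0, 0, 0, 0, 0.03, 255], [0, 0, 0, 0, 0, 0.06, 255], [0, 0, 0, 0, 0, 0.085, 255], [0, 0, 0, 0.006, -0.014, 0.09, 255], [0, 0, 0, 0.017, -0.04, 0.09, 255], [0, 0, 0, 0.03, -0.07, 0.09, 255], [0, 0, 0, 0.043, -0.1, 0.09, 255], [0, 0, 0, 0.056, -0.13, 0.09, 255], [0, 0, 0, 0.069, -0.16, 0.09, 255], [0, 0, 0, 0.082, -0.19, 0.09, 255], [0, 0, 0, 0.095, -0.22, 0.09, 255]], "newtons": 30}}

```text
time: 32.82
ee_pos: [463.7, 86.3, 117.3]
eef_rot: [3.141, -0.0, -1.726]
wrist_force: [1.1, 0.5, -1.3]
width: 0.359
```

Request:
{"api": "jog_arm", "payload": {"series": [[0, 0, 0, 0.013, -0.03, 0, 255], [0, 0, 0, 0.026, -0.06, 0, 255], [0, 0, 0, 0.039, -0.09, 0, 255], [0, 0, 0, 0.052, -0.12, 0, 255], [0, 0, 0, 0.065, -0.15, 0, 255], [0, 0, 0, 0.078, -0.18, 0, 255], [0, 0, 0, 0.091, -0.21, 0, 255], [0, 0, 0, 0.102, -0.237, 0, 255], [0, 0, 0, 0.11, -0.257, 0, 255], [0, 0, 0, 0.115, -0.268, 0, 255], [0, 0, 0, 0.1167, -0.2717, 0, 255], [0, 0, 0, 0.1167, -0.2717, 0, 255]]}}

```text
time: 33.82
ee_pos: [580.0, -184.3, 116.7]
eef_rot: [3.141, -0.0, -1.727]
wrist_force: [-0.5, -0.9, -0.5]
width: 0.355
```

Request:
{"api": "jog_arm", "payload": {"series": [[0, 0, 0, 0, 0, -0.01, 255], [0, 0, 0, 0, 0, -0.025, 255], [0, 0, 0, 0, 0, -0.035, 255], [0, 0, 0, 0, 0, -0.035, 255], [0, 0, 0, 0, 0, -0.035, 255]]}}

```text
time: 34.23
ee_pos: [579.6, -183.0, 81.7]
eef_rot: [3.14, -0.0, -1.725]
wrist_force: [-0.5, -0.3, -0.7]
width: 0.359
```

```bash
python3 - <<'E'
from h import *
st();p=snap("wrist","w24")
E
```

```text
t 34.23 pos [ 579.6 -183.    81.7] rpy deg [ 1.799e+02 -2.000e-02 -9.883e+01] F [-0.5 -0.3 -0.7] w 31.6 q [ 0.02  0.36 -0.3   0.   -0.91 -0.17]
```

View pics/w24.png

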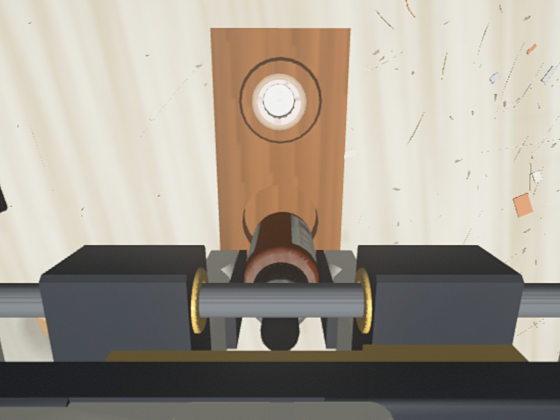

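```bash
python3 - <<'E'
from h import *
p=dict(np.load("pics/w24.npz"))
c=onplane(p,[100],[280.5],26)[0,:2]; an=np.radians(-8.9); y=np.array([-np.sin(an),np.cos(an)])
print("well-",c,"well+",c+76*y); e=onplane(p,[28,28],[210.5,350.5],26)[:,:2]; print("from end",e.mean(0)+116*y)
w=cloud(p); m=(abs(w[...,0]-580)<25)&(abs(w[...,1]+184)<30)&(w[...,2]>55)
for z0,z1 in ((55,90),(90,120)):
    P=w[m&(w[...,2]>z0)&(w[...,2]<z1)]
    if len(P): print(z0,len(P),np.round(P[:,:2].mean(0),1),np.round(P[:,:2].min(0)),np.round(P[:,:2].max(0)))
E
```

```text
well- [ 568.71745461 -259.00140301] well+ [ 580.47544397 -183.91645321]
from end [ 580.66296714 -182.80784282]
55 1098 [ 578.  -196.6] [ 563. -200.] [ 596. -185.]
90 3819 [ 579.5 -193.7] [ 555. -200.] [ 605. -181.]
```

Request:
{"api": "jog_arm", "payload": {"series": [[0, 0, 0, 0.0003, 0, -0.012, 255], [0, 0, 0, 0.0003, 0, -0.024, 255], [0, 0, 0, 0.0003, 0, -0.033, 255], [0, 0, 0, 0.0003, 0, -0.04, 255], [0, 0, 0, 0.0003, 0, -0.044, 255], [0, 0, 0, 0.0003, 0, -0.0455, 255], [0, 0, 0, 0.0003, 0, -0.0465, 255], [0, 0, 0, 0.0003, 0, -0.0465, 255], [0, 0, 0, 0.0003, 0, -0.047, 255], [0, 0, 0, 0.0003, 0, -0.047, 255]]}}

```text
time: 35.12
ee_pos: [581.0, -183.9, 35.9]
eef_rot: [-3.141, -0.0, -1.726]
wrist_force: [-1.5, 0.2, 0.8]
width: 0.357
```

```bash
python3 - <<'E'
from h import *
st();p=snap("wrist","w25");st()
cv2.imwrite("pics/w25c.png",cv2.resize(p["color"][20:360,150:410],None,fx=1.7,fy=1.7,interpolation=cv2.INTER_CUBIC))
E
```

```text
t 35.12 pos [ 581.  -183.9   35.9] rpy deg [-179.95   -0.    -98.88] F [-1.5  0.2  0.8] w 31.4 q [ 0.01  0.42 -0.35  0.   -0.81 -0.17]
t 35.17 pos [ 581.  -183.9   35.9] rpy deg [-179.94    0.    -98.89] F [-0.7 -0.3  2.5] w 31.4 q [ 0.01  0.42 -0.35  0.   -0.81 -0.17]
```

View pics/w25c.png

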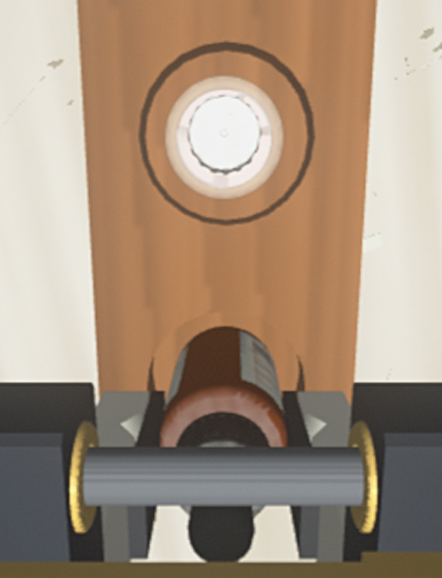

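Request:
{"api": "jog_arm", "payload": {"series": [[0, 0, 0, 0, 0, 0, 200], [0, 0, 0, 0, 0, 0, 140], [0, 0, 0, 0, 0, 0, 120], [0, 0, 0, 0, 0, 0, 100], [0, 0, 0, 0, 0, 0, 100], [0, 0, 0, 0, 0, 0, 100], [0, 0, 0, 0, 0, 0, 100], [0, 0, 0, 0, 0, 0.015, 100], [0, 0, 0, 0, 0, 0.05, 100], [0, 0, 0, 0, 0, 0.09, 100], [0, 0, 0, 0, 0, 0.13, 60], [0, 0, 0, 0, 0, 0.16, 0]]}}

```text
time: 36.17
ee_pos: [581.2, -184.1, 199.0]
eef_rot: [-3.139, -0.0, -1.726]
wrist_force: [1.4, -0.1, 0.2]
width: 0.706
```

```bash
python3 - <<'E'
from h import *
st();p=snap("wrist","w26");p=snap("scene","s26")
E
```

```text
t 36.17 pos [ 581.2 -184.1  199. ] rpy deg [-1.7984e+02 -2.0000e-02 -9.8870e+01] F [ 1.4 -0.1  0.2] w 62.2 q [ 0.01  0.26 -0.16  0.   -1.15 -0.17]
```

View pics/w26.png

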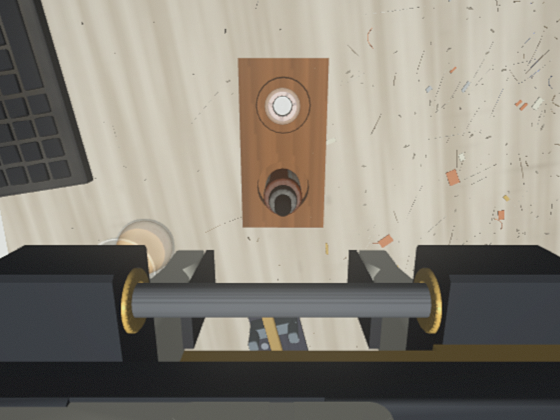

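Both bottles stand in their wells: the lacquer at (105,283) and the dropper at (195,283). I'll move the arm aside and check everything from the top and scene cameras.

Request:
{"api": "jog_arm", "payload": {"series": [[0, 0, 0, -0.02, -0.03, 0.02, 0], [0, 0, 0, -0.04, -0.065, 0.02, 0], [0, 0, 0, -0.06, -0.1, 0.02, 0], [0, 0, 0, -0.08, -0.135, 0.02, 0], [0, 0, 0, -0.1, -0.17, 0.02, 0], [0, 0, 0, -0.12, -0.205, 0.02, 0], [0, 0, 0, -0.14, -0.24, 0.02, 0], [0, 0, 0, -0.16, -0.275, 0.02, 0], [0, 0, 0, -0.18, -0.31, 0.02, 0], [0, 0, 0, -0.2, -0.34, 0.02, 0], [0, 0, 0, -0.2, -0.34, 0.02, 0], [0, 0, 0, -0.2, -0.34, 0.02, 0]]}}

```text
time: 37.27
ee_pos: [378.8, -525.2, 214.3]
eef_rot: [3.14, 0.001, -1.73]
wrist_force: [1.0, 0.1, 0.1]
width: 1.0
```

```bash
python3 - <<'E'
from h import *
st();p=snap("top","t27");s=snap("scene","s27")
cv2.imwrite("pics/t27c.png",cv2.resize(p["color"][130:290,130:410],None,fx=2.85,fy=2.85,interpolation=cv2.INTER_CUBIC))
cv2.imwrite("pics/s27c.png",cv2.resize(s["color"][150:320,200:420],None,fx=3.4,fy=3.4,interpolation=cv2.INTER_CUBIC))
def loc(pt,c,ang):
    d=np.array(pt)-np.array(c); a=np.radians(ang); return np.round([np.cos(a)*d[0]+np.sin(a)*d[1],-np.sin(a)*d[0]+np.cos(a)*d[1]],1)
for n,p in (("top",p),("scene",s)):
    w=cloud(p)
    def sel(x,y,r,z0,z1): 
        m=(abs(w[...,0]-x)<r)&(abs(w[...,1]-y)<r)&(w[...,2]>z0)&(w[...,2]<z1); return w[m]
    for k,x,y,r,z0,z1,c,a in (("dropper",580.5,-183.5,25,92,118,(574.5,-221),-8.9),("lacquer",568.7,-258.7,22,78,95,(574.5,-221),-8.9),("dap",575.5,197,45,48,62,(568.8,233),10.2),("mould",562,270,40,18,32,(568.8,233),10.2),("tape",714,126,70,14,35,None,0),("glass",727,-145,50,10,90,None,0)):
        P=sel(x,y,r,z0,z1)
        if len(P)<4: print(n,k,len(P)); continue
        (cx,cy),(A,B),th=cv2.minAreaRect(P[:,:2].astype(np.float32))
        print(n,k,len(P),np.round([cx,cy,A,B,th],1),"z98",np.round(np.percentile(P[:,2],[50,98])), "local",loc((cx,cy),c,a) if c else "")
    P=sel(609,18,110,30,48); hs=cv2.cvtColor(p["color"],cv2.COLOR_BGR2HSV)
    m=(abs(w[...,0]-609)<60)&(abs(w[...,1]-18)<100)&(w[...,2]>25)&(hs[...,1]>80); P=w[m]
    if len(P)>5: v=cv2.fitLine(P[:,:2].astype(np.float32),cv2.DIST_HUBER,0,.01,.01).ravel(); print(n,"tube",len(P),np.round(P.mean(0),1),"y",P[:,1].min(),P[:,1].max(),"ang",np.degrees(np.arctan2(v[1],v[0])))
E
```

```text
t 37.27 pos [ 378.8 -525.2  214.3] rpy deg [ 1.7993e+02  5.0000e-02 -9.9100e+01] F [1.  0.1 0.1] w 88.0 q [-0.65  0.31 -0.05 -0.   -1.21  0.49]
top dropper 21 [ 5.794e+02 -1.848e+02  1.160e+01  1.020e+01  2.000e-01] z98 [105. 111.] local [-0.7 36.5]
top lacquer 22 [ 569.4 -258.9   11.5   11.9   44.1] z98 [86. 90.] local [  0.9 -38.3]
top dap 315 [576.1 194.4  50.3  49.8  10.4] z98 [54. 58.] local [  0.4 -39.3]
top mould 264 [562.1 267.4  84.1  35.9  10.3] z98 [26. 30.] local [-0.5 35. ]
top tape 375 [714.9 126.2  95.3  95.6  60.3] z98 [23. 28.] local 
top glass 453 [ 727.8 -146.5   58.5   57.2    2.8] z98 [42. 83.] local 
top tube 240 [609.7  17.2  40.4] y -72.75612501850078 104.29471639989097 ang -84.990616
scene dropper 35 [ 580.  -183.8   10.5   12.9   30.4] z98 [104. 111.] local [-0.4 37.6]
scene lacquer 32 [ 568.  -257.8   10.9   11.4   64.1] z98 [87. 93.] local [ -0.7 -37.3]
scene dap 194 [578.2 196.6  53.1  55.8   9.6] z98 [57. 60.] local [  2.8 -37.5]
scene mould 187 [562.  269.4  85.3  40.6  11.4] z98 [28. 32.] local [-0.2 37.1]
scene tape 320 [716.3 128.5  98.3  92.   52.4] z98 [25. 31.] local 
scene glass 548 [ 729.2 -141.7   62.1   55.9   44. ] z98 [58. 84.] local 
scene tube 171 [608.5  11.9  41.8] y -71.46048352563241 109.47634697731905 ang -85.267204
```

View pics/t27c.png

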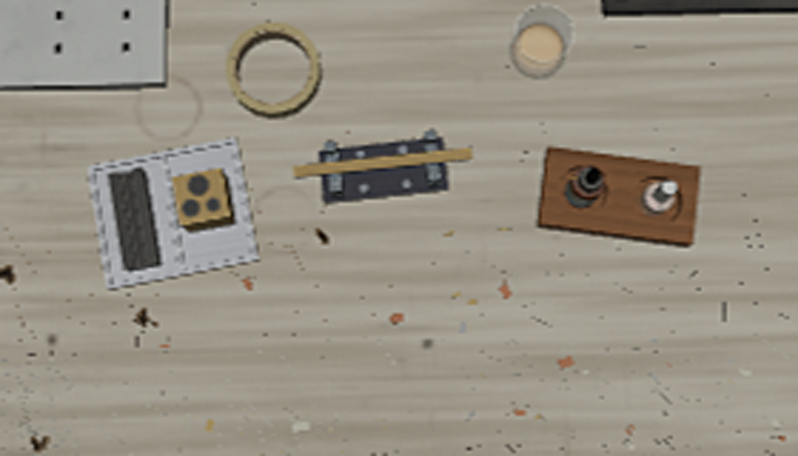

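View pics/s27c.png

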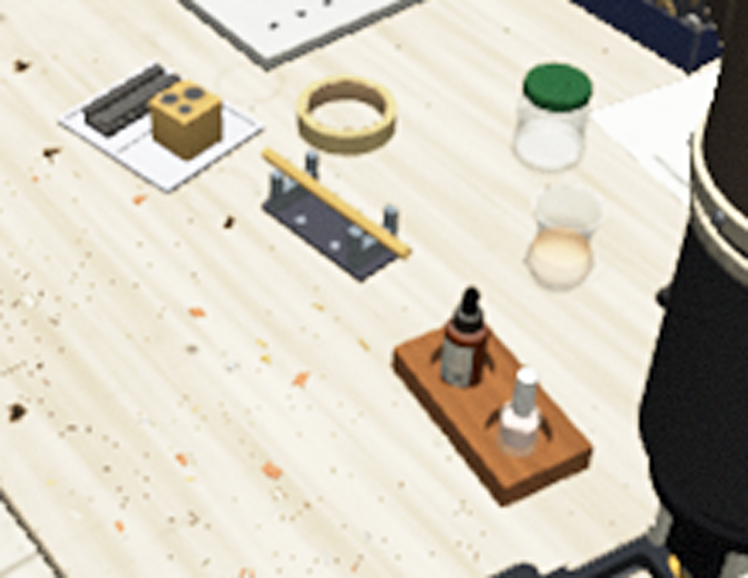

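All five pieces are in place, the bystanders haven't moved, and the arm is clear. Handing in.

```bash
python3 - <<'E'
from h import *
st(); print(robot.finish_job())
E
```

```text
t 37.37 pos [ 380.4 -523.6  214.8] rpy deg [ 1.7997e+02  3.0000e-02 -9.8930e+01] F [ 0.  -0.4  0.3] w 88.1 q [-0.64  0.31 -0.05 -0.   -1.21  0.49]
the job is handed in; nothing more can be done
None
```

All five pieces are where they belong, and I handed the job in at 37.4 s. It gives no verdict back, so what follows rests on my own last camera checks.

**Final positions**, from the top and scene cameras, in each fixture's own frame:

| Piece | Measured position | Allowed |
|---|---|---|
| Dropper bottle | x −0.7 to −0.4, y 36.5 to 37.6 mm, upright | ±13 mm about y = 38 |
| Lacquer bottle | x −0.7 to 0.9, y −38.3 to −37.3 mm, upright | ±13 mm about y = −38 |
| Dapping block | x 0.4 to 2.8, y −39.3 to −37.5 mm | ±38 / ±14 mm |
| Ingot mould | x about −0.4, y 35.0 to 37.1 mm | ±14 / ±21 mm |
| Brass tube | lies through both cradles, about 0.1° off their line in the top view | ±14 / ±30 mm, 0.2 rad |

- **Bystanders:** by depth, the tape and tea glass stayed where they were, within about 2 mm of measurement noise.
- **Tube height:** the cameras put the visible part of the tube at about 40 to 42 mm, close to the 42 mm expected for its top when seated. I did not measure its centre directly.

**What went wrong or disagreed:**
- **Fingertip position:** wrist depth showed the tips about 14 mm short of the TCP. The description says 8 mm ahead, a difference of about 22 mm. I used the measured value from then on.
- **Mould grasp:** the first two tries closed above the mould because of that offset, without disturbing it. The third held.
- **Network miss:** the search network did not find the dropper in the wrist picture before its grasp, so I located it from depth instead.

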